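# Clear down the wiring bench: box the coupler and nest the parts tubs

### The job

Clear down the wiring bench: put the cable coupler that stands in the blue tub into the yellow carton, and nest the red, blue and white tubs, in any order, into the grey tub in the red tray to make one straight stack. Press each tub down lightly until the raised line round it is about level with the rim of the tub beneath, and no deeper, so that none wedges; leave the stack standing in the tray and do not disturb the other things on the bench.

Things in the scene. Friction and masses are not known exactly. Their poses are not given: they have to be found in the camera images.
- tub_grey_mid (a point): Light grey tapered tub, empty, upright in the tray: bottom of the stack. Point on its axis half-way up, 45 mm above its foot; z up. All 4 tubs alike: 90 mm high, foot 49 mm across, widening evenly to 63 mm at 74 mm up, then a straight rim skirt 66 mm across to the top; wall 2.6 mm, floor 4 mm, 48 g; thin raised line round the outside 58 mm above the foot, 32 mm below the rim.
- tub_red_mid (a point): Like tub_grey, red with a white line, empty, on the bench; point on its axis 45 mm above its foot. A tub lowered into another goes in freely until its foot meets moulded lugs inside, rims 41 mm apart. From there it binds: weight alone does not move it; about 6 N starts it moving, rising 0.45 N per mm to 10 N at the right depth. It stays where pushed; the same push also works on the tubs beneath.
- tub_blue_mid (a point): Like tub_grey, blue with a white line, on the bench with the cable coupler standing in it; point on its axis 45 mm above its foot. Nested to the right depth, a tub's line is level with the rim beneath, the rims 32 mm apart; 25 to 37 mm will do. Less than 25 mm apart it is wedged.
- tub_white_mid (a point): Like tub_grey, white with a dark line, empty, on the bench; point on its axis 45 mm above its foot. A tub can be gripped from above across its 66 mm rim skirt (top 16 mm); fingertips more than 20 mm below the rim would strike the rim of the tub beneath when nesting.
- coupler_mid (a point): Cable coupler, rigid, no cable: black, orange band, grey gland nut; 140 mm long, about 110 g. Stands gland nut up on the floor of the blue tub (4 mm), 54 mm above its rim. Body 36 mm across for the lowest 64 mm, tapering to 26 mm; gland nut a 28 mm cylinder, the top 34 mm. Point on its axis half-way, 70 mm from either end; z towards the gland nut.
- carton: Open yellow cardboard carton, fixed to the bench, 160 mm along its x by 115 mm along its y, walls 60 mm high and 4 mm thick, floor 5 mm above the bench, flaps folded outwards. Origin at the centre of its underside, z up.
- tray: Shallow red square steel tray with a black mat, fixed to the bench, 150 x 150 mm, rim 14 mm high, floor 4 mm above the bench; the grey tub stands in it. Origin at the centre of its underside, z up.
- contactor_a: Bystander: white and black contactor, 75 x 45 x 64 mm, loose; origin under its centre.
- contactor_b: Bystander: a second contactor of the same kind, loose; origin under its centre.
- multimeter: Bystander: dark multimeter with a red edge, 155 x 79 x 43 mm, lying face up, loose; origin under its centre.
- screwdriver: Bystander: red-handled screwdriver 190 mm long lying on the bench, loose.
- junction_box: Bystander: light grey closed junction box, 100 x 100 x 46 mm, loose; origin under its centre.
- crimper: Bystander: red-handled crimping pliers about 210 mm long, lying on the bench, loose; origin near the pivot.
Not all that is in view belongs to the job. Several things have the shape of the tray; the one meant has the colours described above.

How it is judged:
By the outcome, as a careful person would: the job done as asked, in the order asked, and still so for the second after the job is handed in, with the robot touching nothing.
It also fails if it takes over 72 s, if anything falls off the work surface, if the arm or the gripper's body presses on something with over 40 N, if the wrist force passes 120 N, or if a joint passes its speed limit or range.

### The arm

A 6-joint arm with a two-finger parallel gripper is mounted at the origin on the work surface. World frame = base frame: x ahead of the robot, y to its left, z up, the work surface at z = 0. Lengths are in m, angles in rad, forces in N, time in s.
With the tool pointing down it reaches from about 0.4 to 0.825 m from the base axis. Payload 7 kg.
Tool frame: the origin (TCP) lies between the finger pads; the fingertips stand 11 mm ahead of it and the grasp point (between the pads) lies 8 mm behind it; x points along the fingers, z is the direction in which the jaws open and shut, and the axes are right-handed (so a half turn about x gives the same grasp; the last joint's range is limited). The gripper opens to 88 mm and grips with 3 to 60 N. Pads are 19 mm wide; open, the fingers measure 130 mm over their backs; the gripper's body (78 mm by 193 mm) begins 47 mm behind the grasp point.
Start: joints at [1.523, 0.359, 0.012, 0, -1.224, -0.288], TCP at [0.222, 0.637, 0.238] pointing down, gripper open.
Joint ranges: [-3.07, 3.07], [-1.43, 2.12], [-1.02, 1.25], [-3.03, 1.67], [-3.05, -0], [-3.03, 3.03]. Speed limits (rad/s): [2.39, 2.39, 3.01, 3.14, 3.14, 3.14].

### API

Orientations are given as [roll, pitch, yaw] about the fixed x, y, z axes, in that order (R = Rz(yaw) Ry(pitch) Rx(roll)).
In Python, from station import arm gives the robot as it stands.
- The arm moves only by the tool jog_arm, never from a script. Its argument "motion" is a list of rows, each an object of numbers: "dx", "dy", "dz": the shift along the tool's x, y, z in m; "twist": the turn about the tool's x in degrees. In form: [{"dx": .., "dy": .., "dz": .., "twist": ..}, ...]. A call has 1 to 20 rows; each row is the pose to reach, as a shift and turn from the pose commanded when the call began, along the tool's axes at that moment; what a row does not reach only later rows make up. A row lasts 1/12 s, in which the tool goes at most 41.7 mm and 7.16 degrees, less where a joint would pass 70% of its speed; a pose out of reach is approached as far as the arm can. A call with a gripper value outside its range is refused whole. "gripper" is the finger opening in m, from 0 to 0.0876, set as the call begins (left out, the last holds). The fingers move at their own pace and stop on an object; "newtons" is the grip in N (left out, the last holds). Time passes only in rows, so rows that repeat a pose let the fingers close. It gives the time, the measured TCP pose, the force and the opening at its end, in the units of the state.
- arm.get_state(): the state, without advancing time (a new reading comes with each control period).
- arm.grab_frame(name): name is "scene" or "top" or "wrist"; returns the picture (400x640x3 uint8, red, green, blue); there is no depth.
- arm.camera_model(name): a dict with "camera_matrix" (3x3 intrinsics, pixels), "k1" (the pictures are not rectified: a ray, as slopes to the right and down, at radius r is drawn at 1 + k1 r^2 times it, then the intrinsics apply), "eye" and "attitude" of the camera in the world. Camera axes: x right, y down, z forward; pixel columns grow to the right and rows downward; lengths in m; the calibration is good to about 2 mm. A picture is of the moment at which its call begins: read the wrist's pose just before it. camera_model takes no time and is no camera call; for the wrist camera it gives the pose at the moment of the call.
- arm.job_done(): hands the job in, once; it reports no verdict.
The state is a dict: "t": time; "q": joint angles; "qd": joint speeds; "joint_efforts": joint torques, N m; "eef_pos": TCP position; "ee_rot": TCP orientation; "force": force on the tool from outside, world axes, zero at the start; "moment": the same for the moment, N m; "width": finger opening in m.
Only numpy, scipy, OpenCV 4.12 (cv2) and the standard library are available. Lean on these libraries where they do the work, as an engineer would, in place of code of your own. Each camera call takes 0.05 s, during which the arm holds its last target.

## Working session

There is one attempt and no reset: what is moved stays moved. The work goes in short steps, Python scripts to look and compute and a tool call to move; the robot and the scene stay as the last step left them, time stands still between calls to the robot, and variables do not carry over. Pictures are saved under pics/ and viewed, and the job is handed in when it is done.

Besides the shell and the picture viewer there is one more tool, called in YAML: its name, and indented under it one key for each argument. jog_arm: Moves the arm, as the interface text tells. Its arguments: {"type":"object","properties":{"motion":{"type":"array"},"gripper":{"type":"number"},"newtons":{"type":"number"}},"required":["motion"]}

```bash
ls; mkdir -p pics
python3 - <<'E'
from station import arm
import cv2,numpy as np
print(arm.get_state())
for n in ("scene","top","wrist"):
    m=arm.camera_model(n); print(n,m)
    f=arm.grab_frame(n); cv2.imwrite(f"pics/{n}0.png",f[:,:,::-1])
E
```

```text
pics
{'t': 0.0, 'q': array([ 1.52309871e+00,  3.59376568e-01,  1.10710477e-02, -3.63294883e-04,
       -1.22411067e+00, -2.88124830e-01]), 'qd': array([ 0.00070506,  0.00076746,  0.00030286,  0.00064975, -0.00145506,
       -0.00117031]), 'joint_efforts': array([-3.15200650e-04, -5.82704079e+01,  2.93067098e+01,  6.99781626e+00,
        6.93427603e-03, -1.61124613e-04]), 'eef_pos': array([0.22229192, 0.63684624, 0.23663229]), 'ee_rot': array([ 0.08036161,  1.56914084, -1.82638088]), 'force': array([ 0.58571986, -0.33815832,  0.7402504 ]), 'moment': array([ 0.07349416, -0.04178091, -0.01366229]), 'width': 0.08806491796615593}
scene {'camera_matrix': array([[519.73467175,   0.        , 321.76862424],
       [  0.        , 519.73467175, 193.94961192],
       [  0.        ,   0.        ,   1.        ]]), 'k1': -0.09232888448047948, 'eye': array([1.009224  , 0.76422063, 1.25142632]), 'attitude': array([-2.49181327, -0.01190881,  2.60398061])}
top {'camera_matrix': array([[483.52529976,   0.        , 315.88609592],
       [  0.        , 483.52529976, 198.20501054],
       [  0.        ,   0.        ,   1.        ]]), 'k1': -0.110847683224006, 'eye': array([0.38121049, 0.00900701, 1.35940576]), 'attitude': array([-3.00504847,  0.00724582, -1.56650561])}
wrist {'camera_matrix': array([[334.24595207,   0.        , 317.18129786],
       [  0.        , 334.24595207, 203.47750673],
       [  0.        ,   0.        ,   1.        ]]), 'k1': -0.013507673712300347, 'eye': array([0.2869125, 0.6146162, 0.3838073]), 'attitude': array([ 2.87911423e+00, -3.98974664e-04, -1.90733027e+00])}
```

View pics/scene0.png

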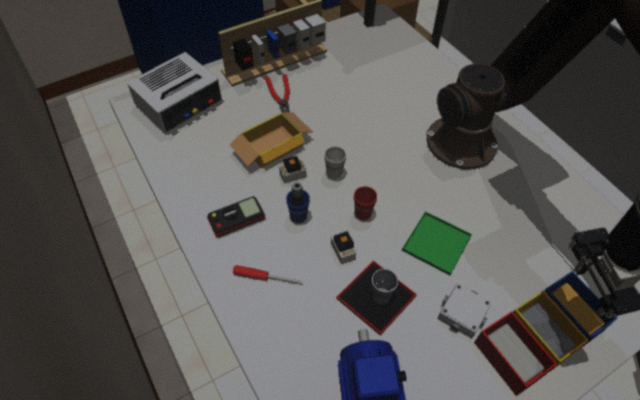

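View pics/top0.png

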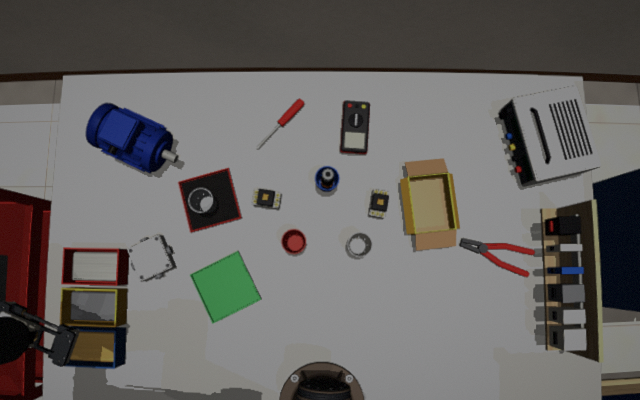

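View pics/wrist0.png

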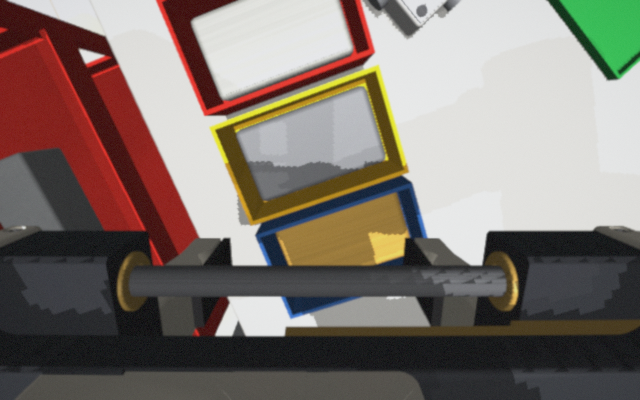

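```bash
cat > h.py <<'E'
from station import arm
import cv2,numpy as np
from scipy.spatial.transform import Rotation as Ro
def cam(n): 
    m=arm.camera_model(n); return m
def rays(m,px):
    px=np.array(px,float).reshape(-1,1,2)
    u=cv2.undistortPoints(px,np.array(m['camera_matrix']),np.array([m['k1'],0,0,0,0.])).reshape(-1,2)
    d=np.c_[u,np.ones(len(u))]
    return Ro.from_euler('xyz',m['attitude']).apply(d)
def onplane(m,px,z):
    d=rays(m,px); e=np.array(m['eye']); return e+d*((z-e[2])/d[:,2])[:,None]
def proj(m,P):
    P=np.array(P,float).reshape(-1,3); R=Ro.from_euler('xyz',m['attitude'])
    c=R.inv().apply(P-m['eye'])
    return cv2.projectPoints(c,np.zeros(3),np.zeros(3),np.array(m['camera_matrix']),np.array([m['k1'],0,0,0,0.]))[0].reshape(-1,2)
def tool():
    s=arm.get_state(); R=Ro.from_euler('xyz',s['ee_rot']).as_matrix(); return s,R
def need(target,yawz=None):
    """shift in tool axes to reach target TCP"""
    s,R=tool(); return R.T@(np.array(target)-s['eef_pos'])
E
python3 - <<'E'
from h import *
t=cv2.imread('pics/top0.png'); c=t[90:300,160:480]; c=cv2.resize(c,None,fx=2.5,fy=2.5,interpolation=cv2.INTER_CUBIC); c=cv2.convertScaleAbs(c,alpha=1.5); cv2.imwrite('pics/topc.png',c)
t=cv2.imread('pics/scene0.png'); c=t[110:340,220:440]; c=cv2.resize(c,None,fx=2.5,fy=2.5,interpolation=cv2.INTER_CUBIC);c=cv2.convertScaleAbs(c,alpha=2); cv2.imwrite('pics/scenec.png',c)
s,R=tool(); print(R.round(3))
E
```

```text
[[-0.     0.944 -0.33 ]
 [-0.001 -0.33  -0.944]
 [-1.     0.     0.001]]
```

View pics/topc.png

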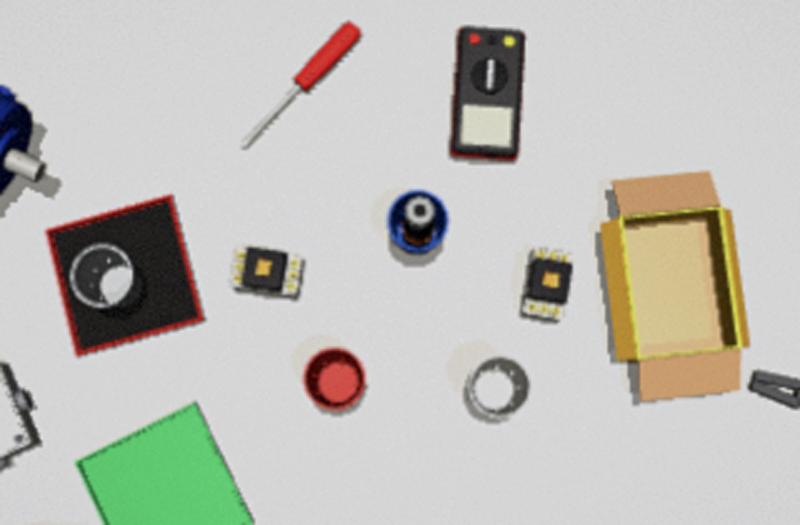

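View pics/scenec.png

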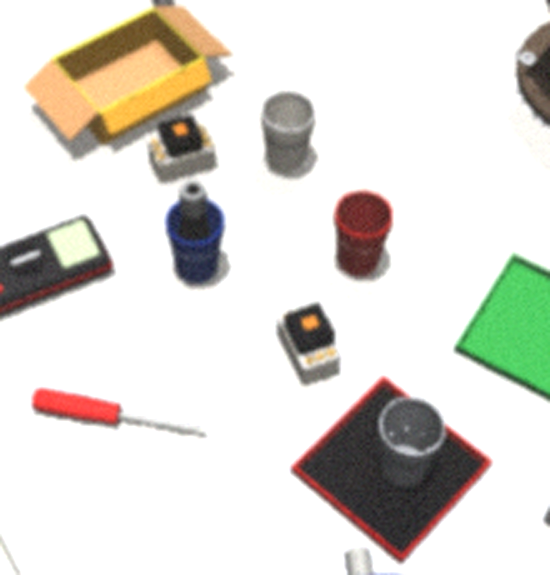

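Run:
```python
from h import *
m=cam('top'); S=cam('scene')
t=cv2.imread('pics/top0.png')
g={'grey':(202,201),'red':(293.5,241),'blue':(327,178.5),'white':(358.5,245)}
z={'grey':.094,'red':.09,'blue':.09,'white':.09}
for k,(x,y) in g.items():
    x0,y0=int(x)-22,int(y)-22
    c=cv2.resize(t[y0:y0+44,x0:x0+44],None,fx=8,fy=8,interpolation=cv2.INTER_CUBIC)
    h=cv2.HoughCircles(cv2.GaussianBlur(c.max(2) if k in('red','blue') else cv2.cvtColor(c,6),(9,9),0),cv2.HOUGH_GRADIENT,1,20,param1=60,param2=12,minRadius=85,maxRadius=108)
    if h is None: print(k,None);continue
    for q in h[0][:3]:
        p=((q[0]+.5)/8-.5+x0,(q[1]+.5)/8-.5+y0)
        P=onplane(m,[p],z[k])[0]; print(k,np.round(p,1),q[2]/8,P.round(4),proj(S,P).round(1))
        cv2.circle(c,(int(q[0]),int(q[1])),int(q[2]),(0,255,0),1)
    cv2.imwrite(f'pics/c_{k}.png',c)
a=np.hstack([cv2.imread(f'pics/c_{k}.png') for k in ('grey','red')]);b=np.hstack([cv2.imread(f'pics/c_{k}.png') for k in ('blue','white')])
cv2.imwrite('pics/circ.png',cv2.resize(np.vstack([a,b]),(600,600)))
```

```text
grey [200.  200.1] 12.6125 [0.5489 0.3274 0.094 ] [[385. 280.]]
grey [202.2 198.8] 10.8875 [0.5526 0.3215 0.094 ] [[382.4 278.9]]
red [293.2 240.9] 11.3125 [0.4425 0.0778 0.09  ] [[365. 195.]]
blue [326.8 177.4] 10.875 [ 0.6117 -0.0098  0.09  ] [[297.1 197.8]]
blue [328.8 179.1] 13.2875 [ 0.607  -0.0151  0.09  ] [[297.7 195.8]]
white [359.6 244. ] 11.4 [ 0.4349 -0.0961  0.09  ] [[334.8 153.9]]
```

View pics/circ.png

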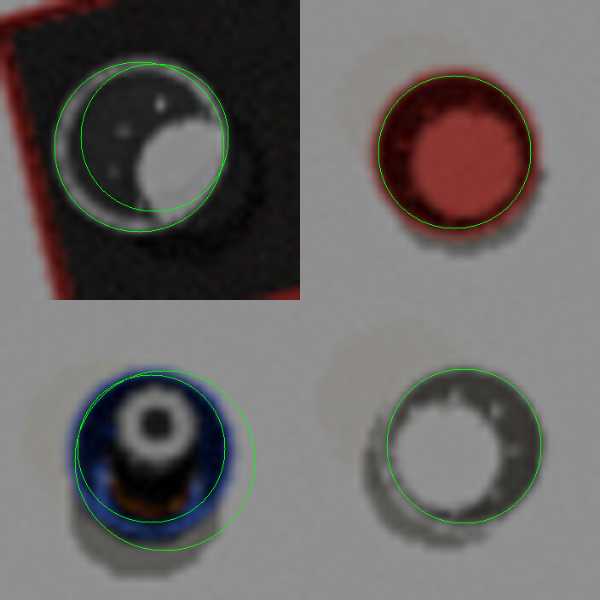

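Run:
```python
from h import *
m=cam('top');w=cam('wrist');s,R=tool()
Rc=Ro.from_euler('xyz',w['attitude']); print('cam in tool',(R.T@(w['eye']-s['eef_pos'])).round(4), (R.T@Rc.as_matrix()).round(3))
O={'grey':onplane(m,[(200.3,199.9)],.094)[0],'red':onplane(m,[(293.2,240.9)],.09)[0],'blue':onplane(m,[(326.8,178.2)],.09)[0],'white':onplane(m,[(359.6,244)],.09)[0],'coup':onplane(m,[(327.2,172.8)],.148)[0]}
for k in O: print(k,O[k].round(4))
c=lambda x,y:(x/2.5+160-.3,y/2.5+90-.3)
print('carton',onplane(m,[c(683,285)],.06),onplane(m,[c(622,222),c(722,209),c(748,347),c(635,360)],.06).round(3))
print('tray',onplane(m,[c(48,232),c(172,197),c(203,320),c(79,354)],.014).round(3))
for T in ([.42,.05,.26],[.40,.03,.30],[.42,0.05,.30]):
    w2=dict(w); w2['eye']=w['eye']-s['eef_pos']+T
    print(T,need(T).round(3)); 
    for k in O: print('  ',k,proj(w2,O[k]).round(0))
```

```text
cam in tool [-1.471e-01  6.830e-02 -1.000e-04] [[ 0.001 -0.26   0.966]
 [-0.001 -0.966 -0.26 ]
 [ 1.    -0.    -0.001]]
grey [0.5495 0.3266 0.094 ]
red [0.4424 0.078  0.09  ]
blue [ 0.6095 -0.0099  0.09  ]
white [ 0.4349 -0.0961  0.09  ]
coup [ 0.6131 -0.01    0.148 ]
carton [[ 0.54566452 -0.29934272  0.06      ]] [[ 0.615 -0.234  0.06 ]
 [ 0.63  -0.345  0.06 ]
 [ 0.478 -0.369  0.06 ]
 [ 0.464 -0.245  0.06 ]]
tray [[0.61  0.411 0.014]
 [0.651 0.269 0.014]
 [0.51  0.23  0.014]
 [0.471 0.369 0.014]]
[0.42, 0.05, 0.26] [-0.022  0.38   0.489]
   grey [[ -4. 156.]]
   red [[282. 175.]]
   blue [[310. -50.]]
   white [[461. 121.]]
   coup [[307. -98.]]
[0.4, 0.03, 0.3] [-0.062  0.368  0.515]
   grey [[  5. 140.]]
   red [[262. 157.]]
   blue [[283. -45.]]
   white [[422. 108.]]
   coup [[275. -85.]]
[0.42, 0.05, 0.3] [-0.062  0.38   0.489]
   grey [[ 31. 151.]]
   red [[286. 168.]]
   blue [[311. -30.]]
   white [[445. 120.]]
   coup [[308. -66.]]
```

jog_arm:
  motion:
    - {"dx":-0.033,"dy":0.513,"dz":0.474}
    - {"dx":-0.033,"dy":0.513,"dz":0.474}
    - {"dx":-0.033,"dy":0.513,"dz":0.474}
    - {"dx":-0.033,"dy":0.513,"dz":0.474}
    - {"dx":-0.033,"dy":0.513,"dz":0.474}
    - {"dx":-0.033,"dy":0.513,"dz":0.474}
    - {"dx":-0.033,"dy":0.513,"dz":0.474}
    - {"dx":-0.033,"dy":0.513,"dz":0.474}
    - {"dx":-0.033,"dy":0.513,"dz":0.474}
    - {"dx":-0.033,"dy":0.513,"dz":0.474}
    - {"dx":-0.033,"dy":0.513,"dz":0.474}
    - {"dx":-0.033,"dy":0.513,"dz":0.474}
    - {"dx":-0.033,"dy":0.513,"dz":0.474}
    - {"dx":-0.033,"dy":0.513,"dz":0.474}
    - {"dx":-0.033,"dy":0.513,"dz":0.474}
    - {"dx":-0.033,"dy":0.513,"dz":0.474}
    - {"dx":-0.033,"dy":0.513,"dz":0.474}
    - {"dx":-0.033,"dy":0.513,"dz":0.474}
    - {"dx":-0.033,"dy":0.513,"dz":0.474}
    - {"dx":-0.033,"dy":0.513,"dz":0.474}
  gripper: 0.087
  newtons: 20

```text
invalid input
```

Run:
```python
from h import *
s,R=tool(); print(s['t'],s['eef_pos'],s['qd'].round(3),s['force'],R.round(3),s['q'])
w=cam('wrist'); f=arm.grab_frame('wrist'); cv2.imwrite('pics/w1.png',f[:,:,::-1]); np.save('w1.npy',w,allow_pickle=True)
print(proj(w,[[.6095,-.0099,.09],[.6131,-.01,.148]]))
```

```text
0.15 [0.22233582 0.63695126 0.23686291] [ 0.    -0.003  0.003  0.003 -0.002  0.002] [0.23719141 0.53901096 0.2758903 ] [[-0.     0.944 -0.33 ]
 [-0.001 -0.33  -0.944]
 [-1.     0.     0.001]] [ 1.52309535e+00  3.59192728e-01  1.12837574e-02 -2.57101731e-04
 -1.22412172e+00 -2.88124268e-01]
[[1033.0631507  -640.69760793]
 [ 621.51093393 -148.78611337]]
```

View pics/w1.png

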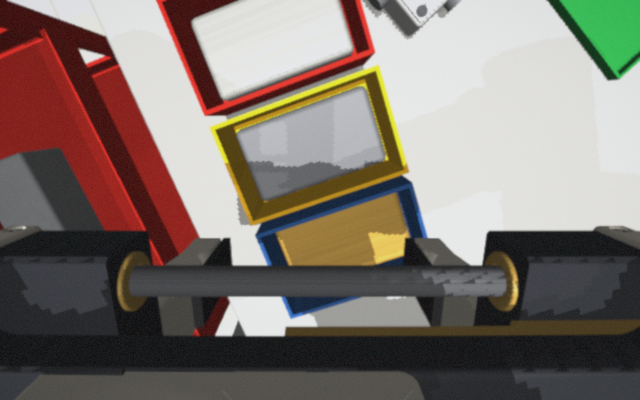

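jog_arm:
  motion:
    - {"dx":-0.033,"dy":0.513,"dz":0.474,"twist":0}
    - {"dx":-0.033,"dy":0.513,"dz":0.474,"twist":0}
    - {"dx":-0.033,"dy":0.513,"dz":0.474,"twist":0}
    - {"dx":-0.033,"dy":0.513,"dz":0.474,"twist":0}
    - {"dx":-0.033,"dy":0.513,"dz":0.474,"twist":0}
    - {"dx":-0.033,"dy":0.513,"dz":0.474,"twist":0}
    - {"dx":-0.033,"dy":0.513,"dz":0.474,"twist":0}
    - {"dx":-0.033,"dy":0.513,"dz":0.474,"twist":0}
    - {"dx":-0.033,"dy":0.513,"dz":0.474,"twist":0}
    - {"dx":-0.033,"dy":0.513,"dz":0.474,"twist":0}
    - {"dx":-0.033,"dy":0.513,"dz":0.474,"twist":0}
    - {"dx":-0.033,"dy":0.513,"dz":0.474,"twist":0}
    - {"dx":-0.033,"dy":0.513,"dz":0.474,"twist":0}
    - {"dx":-0.033,"dy":0.513,"dz":0.474,"twist":0}
    - {"dx":-0.033,"dy":0.513,"dz":0.474,"twist":0}
    - {"dx":-0.033,"dy":0.513,"dz":0.474,"twist":0}
    - {"dx":-0.033,"dy":0.513,"dz":0.474,"twist":0}
    - {"dx":-0.033,"dy":0.513,"dz":0.474,"twist":0}
    - {"dx":-0.033,"dy":0.513,"dz":0.474,"twist":0}
    - {"dx":-0.033,"dy":0.513,"dz":0.474,"twist":0}
  gripper: 0.087
  newtons: 20

```text
t: 1.87
eef_pos: [0.5503, 0.0205, 0.2702]
ee_rot: [-1.226, 1.57, -3.133]
force: [0.3, 0.1, -0.3]
width: 0.0869
```

Run:
```python
from h import *
s,R=tool(); print(s['t'],s['eef_pos'],s['qd'].round(3),s['force'],R.round(3),s['q'])
w=cam('wrist'); f=arm.grab_frame('wrist'); cv2.imwrite('pics/w2.png',f[:,:,::-1]); np.save('w2.npy',w,allow_pickle=True)
print(proj(w,[[.6095,-.0099,.09],[.6131,-.01,.148]]))
```

```text
1.8667 [0.55028246 0.02054362 0.2702035 ] [ 0.029 -0.009 -0.004  0.001  0.002 -0.   ] [ 0.31577775  0.10579234 -0.33834488] [[-0.001  0.944 -0.331]
 [-0.    -0.331 -0.944]
 [-1.    -0.001  0.   ]] [ 3.92877603e-01  1.34277982e-01 -2.12781101e-01 -3.00314082e-04
 -1.22443509e+00  8.41175916e-01]
[[327.24286172 116.22327572]
 [327.96741416 112.2653657 ]]
```

View pics/w2.png

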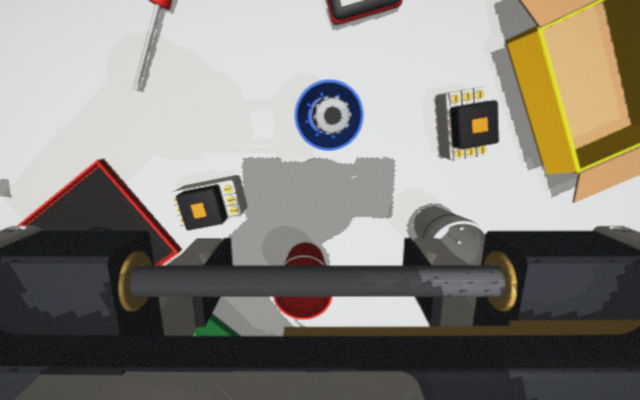

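Candidates (top view): blue tub with coupler (327,178) versus blue motor (130,138) and blue bin (95,347); trays: red with black mat (210,200), versus green (226,286) and red bin (95,266). In the wrist picture the blue tub is at (329,115) with the grey gland nut at (332,116), which matches the description.

Run:
```python
from h import *
w=np.load('w2.npy',allow_pickle=True).item(); f=cv2.imread('pics/w2.png')
hsv=cv2.cvtColor(f,cv2.COLOR_BGR2HSV); m=cv2.inRange(hsv,(100,90,40),(130,255,255)); m[:,:260]=0;m[:,400:]=0;m[200:]=0
c=max(cv2.findContours(m,0,1)[0],key=cv2.contourArea); e=cv2.fitEllipse(c); print(e)
print('rim',onplane(w,[e[0]],.09))
print('gland',onplane(w,[(332,116)],.146))
crop=cv2.resize(f[70:160,280:380],None,fx=6,fy=6,interpolation=cv2.INTER_CUBIC); cv2.imwrite('pics/w2c.png',crop)
```

```text
((328.5963439941406, 114.6175308227539), (67.7431411743164, 70.13465881347656), 4.729092597961426)
rim [[ 0.61047051 -0.01158712  0.09      ]]
gland [[ 0.60935374 -0.01213225  0.146     ]]
```

View pics/w2c.png

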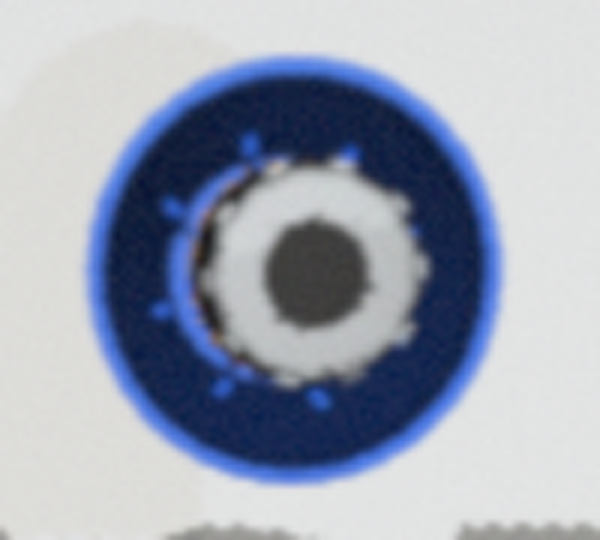

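jog_arm:
  motion:
    - {"dx":0.03,"dy":0.067,"dz":0.0115,"twist":0}
    - {"dx":0.06,"dy":0.067,"dz":0.0115,"twist":0}
    - {"dx":0.09,"dy":0.067,"dz":0.0115,"twist":0}
    - {"dx":0.12,"dy":0.067,"dz":0.0115,"twist":0}
    - {"dx":0.14,"dy":0.067,"dz":0.0115,"twist":0}
    - {"dx":0.149,"dy":0.067,"dz":0.0115,"twist":0}
    - {"dx":0.149,"dy":0.067,"dz":0.0115,"twist":0}
    - {"dx":0.149,"dy":0.067,"dz":0.0115,"twist":0}

```text
t: 2.58
eef_pos: [0.6104, -0.0112, 0.1225]
ee_rot: [1.609, 1.57, -0.296]
force: [0.9, 0.1, -0.3]
width: 0.0872
```

jog_arm:
  motion:
    - {"dx":0,"dy":0,"dz":0,"twist":0}
    - {"dx":0,"dy":0,"dz":0,"twist":0}
    - {"dx":0,"dy":0,"dz":0,"twist":0}
    - {"dx":0,"dy":0,"dz":0,"twist":0}
    - {"dx":0,"dy":0,"dz":0,"twist":0}
    - {"dx":0,"dy":0,"dz":0,"twist":0}
    - {"dx":0,"dy":0,"dz":0,"twist":0}
    - {"dx":0,"dy":0,"dz":0,"twist":0}
  gripper: 0.015
  newtons: 25

```text
t: 3.25
eef_pos: [0.61, -0.0123, 0.1216]
ee_rot: [-0.683, 1.571, -2.59]
force: [1.0, -0.2, -1.1]
width: 0.0389
```

jog_arm:
  motion:
    - {"dx":0,"dy":0,"dz":0,"twist":0}
    - {"dx":0,"dy":0,"dz":0,"twist":0}
    - {"dx":0,"dy":0,"dz":0,"twist":0}
    - {"dx":0,"dy":0,"dz":0,"twist":0}

```text
t: 3.58
eef_pos: [0.61, -0.0123, 0.1215]
ee_rot: [-0.983, 1.571, -2.889]
force: [-0.3, -0.4, 0.1]
width: 0.0279
```

jog_arm:
  motion:
    - {"dx":-0.02,"dy":0,"dz":0,"twist":0}
    - {"dx":-0.05,"dy":0,"dz":0,"twist":0}
    - {"dx":-0.085,"dy":0,"dz":0,"twist":0}
    - {"dx":-0.115,"dy":0,"dz":0,"twist":0}
    - {"dx":-0.12,"dy":0.003,"dz":0.02,"twist":0}
    - {"dx":-0.12,"dy":0.006,"dz":0.055,"twist":0}
    - {"dx":-0.12,"dy":0.011,"dz":0.095,"twist":0}
    - {"dx":-0.12,"dy":0.016,"dz":0.135,"twist":0}
    - {"dx":-0.12,"dy":0.02,"dz":0.175,"twist":0}
    - {"dx":-0.12,"dy":0.025,"dz":0.215,"twist":0}
    - {"dx":-0.12,"dy":0.029,"dz":0.25,"twist":0}
    - {"dx":-0.12,"dy":0.032,"dz":0.275,"twist":0}
    - {"dx":-0.12,"dy":0.0335,"dz":0.288,"twist":0}
    - {"dx":-0.12,"dy":0.0335,"dz":0.2925,"twist":0}
    - {"dx":-0.12,"dy":0.0335,"dz":0.2925,"twist":0}

```text
t: 4.83
eef_pos: [0.5449, -0.3, 0.2412]
ee_rot: [-1.738, 1.57, 2.637]
force: [-0.1, 0.1, -0.8]
width: 0.0276
```

Run:
```python
from h import *
s,R=tool(); print(s['t'],s['eef_pos'],s['width'],s['force'])
w=cam('wrist'); f=arm.grab_frame('wrist'); cv2.imwrite('pics/w3.png',f[:,:,::-1])
f=arm.grab_frame('top');  c=cv2.resize(f[90:300,160:480,::-1],None,fx=2.5,fy=2.5,interpolation=cv2.INTER_CUBIC); cv2.imwrite('pics/t3.png',c)
```

```text
4.8333 [ 0.54486186 -0.30004222  0.241186  ] 0.027603283169689866 [-0.06061935  0.06710196 -0.7585834 ]
```

View pics/w3.png

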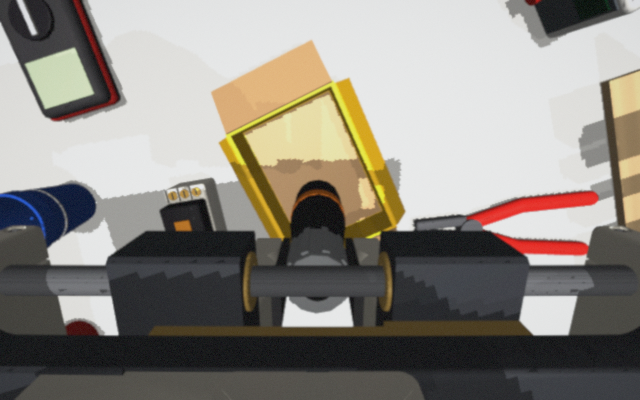

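View pics/t3.png

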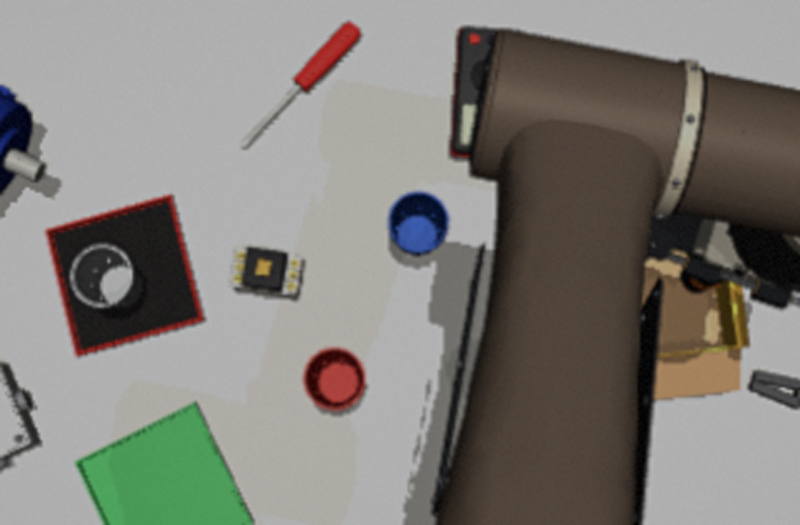

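jog_arm:
  motion:
    - {"dx":0.03,"dy":0,"dz":0,"twist":0}
    - {"dx":0.065,"dy":0,"dz":0,"twist":0}
    - {"dx":0.095,"dy":0,"dz":0,"twist":0}
    - {"dx":0.11,"dy":0,"dz":0,"twist":0}
    - {"dx":0.116,"dy":0,"dz":0,"twist":0}
    - {"dx":0.118,"dy":0,"dz":0,"twist":0}
    - {"dx":0.118,"dy":0,"dz":0,"twist":0}
    - {"dx":0.118,"dy":0,"dz":0,"twist":0}
    - {"dx":0.118,"dy":0,"dz":0,"twist":0}

```text
t: 5.68
eef_pos: [0.5464, -0.2994, 0.1252]
ee_rot: [1.618, 1.568, -0.288]
force: [0.3, 0.4, -1.3]
width: 0.0276
```

jog_arm:
  motion:
    - {"dx":0.001,"dy":0,"dz":0,"twist":0}
    - {"dx":0.001,"dy":0,"dz":0,"twist":0}
    - {"dx":0.001,"dy":0,"dz":0,"twist":0}

```text
t: 5.93
eef_pos: [0.5454, -0.2995, 0.123]
ee_rot: [1.746, 1.57, -0.161]
force: [0.2, 0.1, -1.2]
width: 0.028
```

jog_arm:
  motion:
    - {"dx":0.001,"dy":0,"dz":0,"twist":0}
    - {"dx":0.001,"dy":0,"dz":0,"twist":0}
    - {"dx":0.001,"dy":0,"dz":0,"twist":0}

```text
t: 6.18
eef_pos: [0.5452, -0.2995, 0.1215]
ee_rot: [-1.56, 1.571, 2.817]
force: [-0.0, -0.8, -1.2]
width: 0.0274
```

jog_arm:
  motion:
    - {"dx":0.001,"dy":0,"dz":0,"twist":0}
    - {"dx":0.001,"dy":0,"dz":0,"twist":0}
    - {"dx":0.001,"dy":0,"dz":0,"twist":0}

```text
t: 6.43
eef_pos: [0.5456, -0.2997, 0.1215]
ee_rot: [1.216, 1.57, -0.691]
force: [-1.3, 0.2, 4.7]
width: 0.0275
```

jog_arm:
  motion:
    - {"dx":-0.001,"dy":0,"dz":0,"twist":0}
    - {"dx":-0.001,"dy":0,"dz":0,"twist":0}
    - {"dx":-0.001,"dy":0,"dz":0,"twist":0}
    - {"dx":-0.001,"dy":0,"dz":0,"twist":0}
    - {"dx":-0.001,"dy":0,"dz":0,"twist":0}
    - {"dx":-0.001,"dy":0,"dz":0,"twist":0}
  gripper: 0.087

```text
t: 6.93
eef_pos: [0.5452, -0.2994, 0.1214]
ee_rot: [-1.552, 1.571, 2.824]
force: [-0.5, -0.3, -0.1]
width: 0.062
```

jog_arm:
  motion:
    - {"dx":-0.02,"dy":0,"dz":0,"twist":0}
    - {"dx":-0.06,"dy":0,"dz":0,"twist":0}
    - {"dx":-0.1,"dy":0,"dz":0,"twist":0}
    - {"dx":-0.13,"dy":-0.015,"dz":-0.02,"twist":0}
    - {"dx":-0.15,"dy":-0.03,"dz":-0.04,"twist":0}
    - {"dx":-0.165,"dy":-0.055,"dz":-0.07,"twist":0}
    - {"dx":-0.179,"dy":-0.08,"dz":-0.1,"twist":0}
    - {"dx":-0.179,"dy":-0.105,"dz":-0.13,"twist":0}
    - {"dx":-0.179,"dy":-0.13,"dz":-0.16,"twist":0}
    - {"dx":-0.179,"dy":-0.155,"dz":-0.19,"twist":0}
    - {"dx":-0.179,"dy":-0.18,"dz":-0.22,"twist":0}
    - {"dx":-0.179,"dy":-0.205,"dz":-0.25,"twist":0}
    - {"dx":-0.179,"dy":-0.22,"dz":-0.275,"twist":0}
    - {"dx":-0.179,"dy":-0.23,"dz":-0.285,"twist":0}
    - {"dx":-0.179,"dy":-0.2335,"dz":-0.288,"twist":0}
    - {"dx":-0.179,"dy":-0.2335,"dz":-0.288,"twist":0}
    - {"dx":-0.179,"dy":-0.2335,"dz":-0.288,"twist":0}
    - {"dx":-0.179,"dy":-0.2335,"dz":-0.288,"twist":0}

```text
t: 8.43
eef_pos: [0.42, 0.0487, 0.3005]
ee_rot: [-0.373, 1.57, -2.28]
force: [0.3, -0.6, 0.7]
width: 0.0873
```

Run:
```python
from h import *
s,R=tool(); print(s['t'],s['eef_pos'],s['width'],s['force'])
w=cam('wrist'); f=arm.grab_frame('wrist'); cv2.imwrite('pics/w4.png',f[:,:,::-1]);np.save('w4.npy',w,allow_pickle=True)
f=arm.grab_frame('top');  c=cv2.resize(f[90:300,160:480,::-1],None,fx=2.5,fy=2.5,interpolation=cv2.INTER_CUBIC); cv2.imwrite('pics/t4.png',c)
```

```text
8.4333 [0.41995418 0.04873512 0.30047507] 0.08729784202017316 [ 0.34595294 -0.62620385  0.66147781]
```

View pics/w4.png

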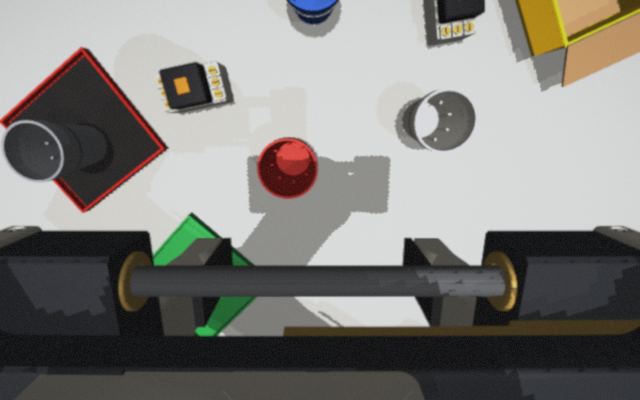

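View pics/t4.png

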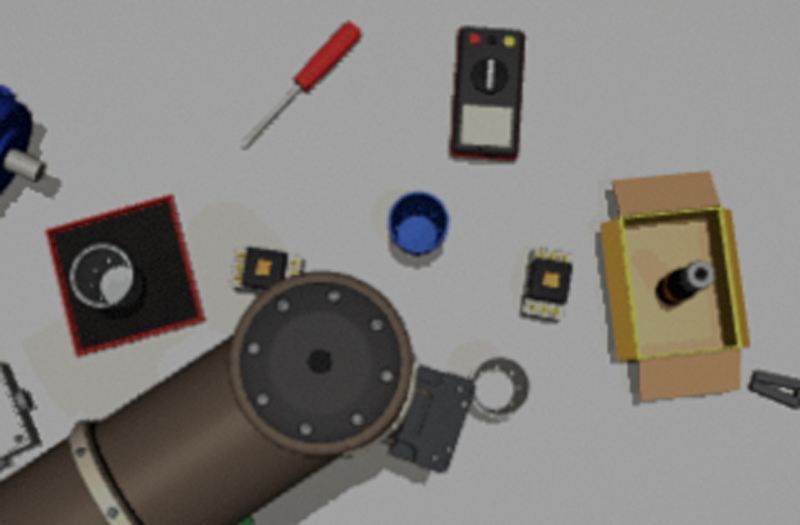

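The coupler is standing in the carton (top crop about 690,280). The wrist picture shows the red rim at (288,167), the white rim at (443,120) and the grey rim at (33,150).

Run:
```python
from h import *
w=np.load('w4.npy',allow_pickle=True).item(); f=cv2.imread('pics/w4.png')
T=cam('top')
for k,c in {'red':[.4424,.078],'white':[.4349,-.0961],'grey':[.5495,.3266]}.items():
    z=.094 if k=='grey' else .09
    print(k,proj(w,[[*c,z]]).round(1))
a=[cv2.resize(f[y-50:y+50,x-50:x+50],(390,390),interpolation=cv2.INTER_CUBIC) for x,y in((288,167),(443,120))]
cv2.imwrite('pics/w4c.png',np.hstack(a))
b=cv2.resize(f[100:200,0:100],(390,390),interpolation=cv2.INTER_CUBIC);cv2.imwrite('pics/w4g.png',cv2.convertScaleAbs(b,alpha=1.5))
```

```text
red [[285.1 168.3]]
white [[444.2 120.2]]
grey [[ 30.6 151.6]]
```

View pics/w4c.png

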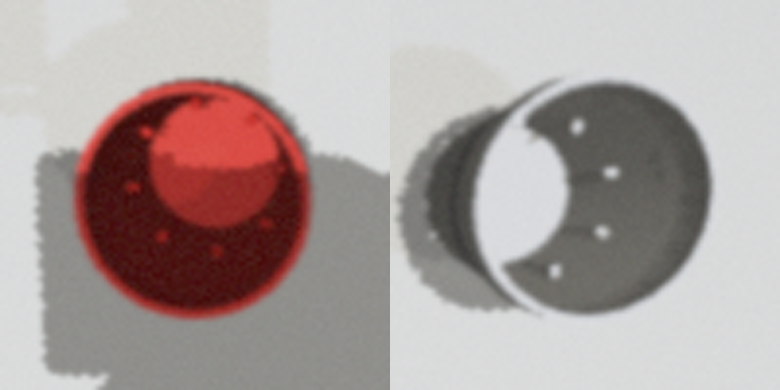

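View pics/w4g.png

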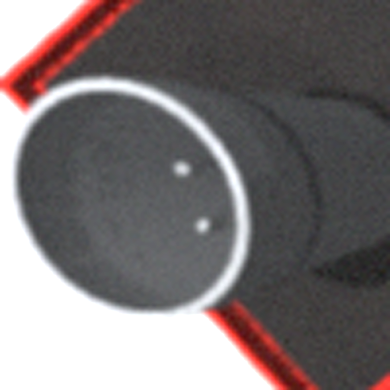

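Run:
```python
from h import *
w=np.load('w4.npy',allow_pickle=True).item()
P=onplane(w,[(287.1,167.6),(443.4,120.3)],.09); print(P.round(4)); print(onplane(w,[(33.6,149.4)],.094).round(4))
s,R=tool(); print(s['eef_pos'])
for p in P: print((R.T@(np.r_[p[:2],.083]-s['eef_pos'])).round(4))
```

```text
[[ 0.4424  0.0757  0.09  ]
 [ 0.435  -0.0953  0.09  ]]
[[0.5504 0.3222 0.094 ]]
[0.42000972 0.04859636 0.30040586]
[ 0.2174  0.0122 -0.033 ]
[0.2174 0.0619 0.1307]
```

jog_arm:
  motion:
    - {"dx":0.03,"dy":0.012,"dz":-0.02,"twist":0}
    - {"dx":0.07,"dy":0.012,"dz":-0.033,"twist":0}
    - {"dx":0.105,"dy":0.012,"dz":-0.033,"twist":0}
    - {"dx":0.14,"dy":0.012,"dz":-0.033,"twist":0}
    - {"dx":0.17,"dy":0.012,"dz":-0.033,"twist":0}
    - {"dx":0.195,"dy":0.012,"dz":-0.033,"twist":0}
    - {"dx":0.21,"dy":0.012,"dz":-0.033,"twist":0}
    - {"dx":0.217,"dy":0.012,"dz":-0.033,"twist":0}
    - {"dx":0.217,"dy":0.012,"dz":-0.033,"twist":0}
    - {"dx":0.217,"dy":0.012,"dz":-0.033,"twist":0}
    - {"dx":0.217,"dy":0.012,"dz":-0.033,"twist":0}

```text
t: 9.45
eef_pos: [0.4429, 0.0768, 0.0846]
ee_rot: [2.351, 1.569, 0.444]
force: [0.5, 0.4, 0.2]
width: 0.0869
```

jog_arm:
  motion:
    - {"dx":0,"dy":0,"dz":0,"twist":0}
    - {"dx":0,"dy":0,"dz":0,"twist":0}
    - {"dx":0,"dy":0,"dz":0,"twist":0}
    - {"dx":0,"dy":0,"dz":0,"twist":0}
    - {"dx":0,"dy":0,"dz":0,"twist":0}
    - {"dx":0,"dy":0,"dz":0,"twist":0}
  gripper: 0.055
  newtons: 30

```text
t: 9.95
eef_pos: [0.4423, 0.0767, 0.084]
ee_rot: [2.132, 1.57, 0.225]
force: [0.6, -0.4, 4.6]
width: 0.065
```

jog_arm:
  motion:
    - {"dx":-0.015,"dy":0,"dz":0,"twist":0}
    - {"dx":-0.045,"dy":0,"dz":0,"twist":0}
    - {"dx":-0.08,"dy":0,"dz":0,"twist":0}
    - {"dx":-0.115,"dy":-0.003,"dz":-0.015,"twist":0}
    - {"dx":-0.145,"dy":-0.007,"dz":-0.04,"twist":0}
    - {"dx":-0.17,"dy":-0.013,"dz":-0.07,"twist":0}
    - {"dx":-0.19,"dy":-0.019,"dz":-0.105,"twist":0}
    - {"dx":-0.196,"dy":-0.025,"dz":-0.145,"twist":0}
    - {"dx":-0.196,"dy":-0.032,"dz":-0.185,"twist":0}
    - {"dx":-0.196,"dy":-0.038,"dz":-0.22,"twist":0}
    - {"dx":-0.196,"dy":-0.043,"dz":-0.248,"twist":0}
    - {"dx":-0.196,"dy":-0.047,"dz":-0.265,"twist":0}
    - {"dx":-0.196,"dy":-0.047,"dz":-0.27,"twist":0}
    - {"dx":-0.196,"dy":-0.047,"dz":-0.27,"twist":0}
    - {"dx":-0.196,"dy":-0.047,"dz":-0.27,"twist":0}
    - {"dx":-0.196,"dy":-0.047,"dz":-0.27,"twist":0}

```text
t: 11.28
eef_pos: [0.4864, 0.3458, 0.2797]
ee_rot: [-0.582, 1.571, -2.489]
force: [-1.0, 0.0, -0.3]
width: 0.0652
```

Run:
```python
from h import *
s,R=tool(); print(s['t'],s['eef_pos'],s['width'],s['force'])
w=cam('wrist'); f=arm.grab_frame('wrist'); cv2.imwrite('pics/w5.png',f[:,:,::-1]);np.save('w5.npy',w,allow_pickle=True)
print(proj(w,[[.55,.325,.094]]))
```

```text
11.2833 [0.48640251 0.34583088 0.279709  ] 0.06524058857442848 [-1.00690443  0.04116759 -0.26473401]
[[316.18866899 115.23444414]]
```

View pics/w5.png

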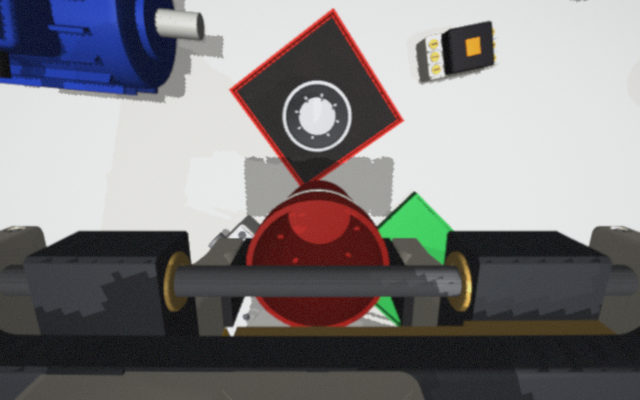

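Run:
```python
from h import *
w=np.load('w5.npy',allow_pickle=True).item(); f=cv2.imread('pics/w5.png'); s,R=tool()
g=cv2.cvtColor(f,6); m=np.zeros_like(g); m[75:160,275:362]=cv2.inRange(g,125,255)[75:160,275:362]
n,l,st,ce=cv2.connectedComponentsWithStats(m)
for i in range(1,n):
    if st[i,2]>55: 
        c=cv2.findContours((l==i).astype(np.uint8),0,1)[0][0]; e=cv2.fitEllipse(c); print(e, onplane(w,[e[0]],.094).round(4))
for off in (-.002,0,.002):
  for yy in (-.033,.033):
    print(off,yy,proj(w,[s['eef_pos']+R@np.array([-.006,yy+off,0])]).round(1))
hsv=cv2.cvtColor(f,cv2.COLOR_BGR2HSV); r=cv2.inRange(hsv,(0,120,110),(8,255,255))|cv2.inRange(hsv,(172,120,110),(180,255,255))
for x in (310,318,326): 
    ys=np.where(r[180:345,x])[0]+180; print(x,ys[:25],ys[-8:])
cv2.imwrite('pics/w5c.png',cv2.resize(f[170:340,235:405],None,fx=3.5,fy=3.5,interpolation=cv2.INTER_CUBIC))
```

```text
((316.6239929199219, 115.5667953491211), (68.67802429199219, 70.68559265136719), 177.7862548828125) [[0.5496 0.3247 0.094 ]]
-0.002 -0.033 [[317.6 332.8]]
-0.002 0.033 [[317.6 202.1]]
0 -0.033 [[317.6 329.3]]
0 0.033 [[317.6 197.6]]
0.002 -0.033 [[317.6 325.7]]
0.002 0.033 [[317.6 193.2]]
310 [200 201 202 203 204 205 206 207 208 209 210 211 212 213 214 215 216 217
 218 219 220 221 222 223 224] [235 236 237 238 239 240 241 242]
318 [180 200 201 202 203 204 205 206 207 208 209 210 211 212 213 214 215 216
 217 218 219 220 221 222 223] [236 237 238 239 240 241 242 243]
326 [201 202 203 204 205 206 207 208 209 210 211 212 213 214 215 216 217 218
 219 220 221 222 223 224 225] [236 237 238 239 240 241 242 243]
```

View pics/w5c.png

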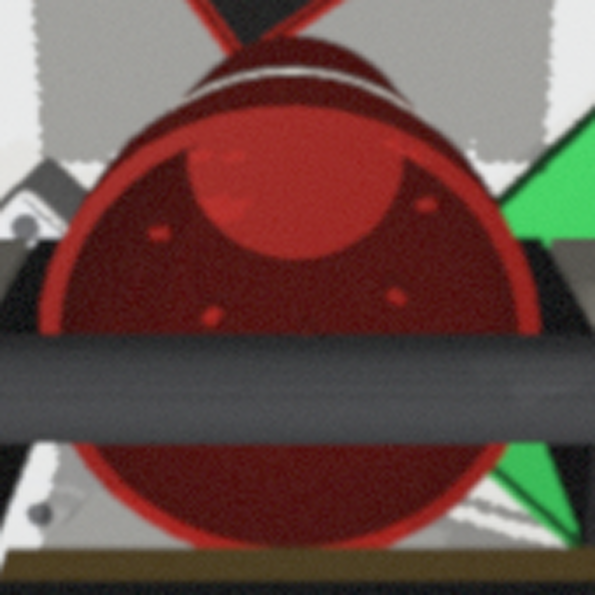

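jog_arm:
  motion:
    - {"dx":0,"dy":0.03,"dz":-0.0005,"twist":0}
    - {"dx":0,"dy":0.055,"dz":-0.001,"twist":0}
    - {"dx":0,"dy":0.0675,"dz":-0.001,"twist":0}
    - {"dx":0.015,"dy":0.0675,"dz":-0.001,"twist":0}
    - {"dx":0.04,"dy":0.0675,"dz":-0.001,"twist":0}
    - {"dx":0.065,"dy":0.0675,"dz":-0.001,"twist":0}
    - {"dx":0.09,"dy":0.0675,"dz":-0.001,"twist":0}
    - {"dx":0.11,"dy":0.0675,"dz":-0.001,"twist":0}
    - {"dx":0.125,"dy":0.0675,"dz":-0.001,"twist":0}
    - {"dx":0.135,"dy":0.0675,"dz":-0.001,"twist":0}
    - {"dx":0.14,"dy":0.0675,"dz":-0.001,"twist":0}
    - {"dx":0.143,"dy":0.0675,"dz":-0.001,"twist":0}
    - {"dx":0.143,"dy":0.0675,"dz":-0.001,"twist":0}
    - {"dx":0.143,"dy":0.0675,"dz":-0.001,"twist":0}

```text
t: 12.5
eef_pos: [0.5511, 0.326, 0.1376]
ee_rot: [2.567, 1.569, 0.66]
force: [-0.5, -1.5, -1.0]
width: 0.0654
```

jog_arm:
  motion:
    - {"dx":0.002,"dy":0,"dz":0,"twist":0}
    - {"dx":0.004,"dy":0,"dz":0,"twist":0}
    - {"dx":0.006,"dy":0,"dz":0,"twist":0}
    - {"dx":0.006,"dy":0,"dz":0,"twist":0}
    - {"dx":0.006,"dy":0,"dz":0,"twist":0}
    - {"dx":0.006,"dy":0,"dz":0,"twist":0}

```text
t: 13.0
eef_pos: [0.5506, 0.3258, 0.1306]
ee_rot: [1.975, 1.571, 0.068]
force: [-0.2, 0.5, -0.4]
width: 0.0651
```

jog_arm:
  motion:
    - {"dx":0.001,"dy":0,"dz":0,"twist":0}
    - {"dx":0.002,"dy":0,"dz":0,"twist":0}
    - {"dx":0.003,"dy":0,"dz":0,"twist":0}
    - {"dx":0.003,"dy":0,"dz":0,"twist":0}
    - {"dx":0.003,"dy":0,"dz":0,"twist":0}

```text
t: 13.42
eef_pos: [0.551, 0.3261, 0.1283]
ee_rot: [2.45, 1.569, 0.543]
force: [-0.8, -0.2, 4.6]
width: 0.0652
```

jog_arm:
  motion:
    - {"dx":0.001,"dy":0,"dz":0,"twist":0}
    - {"dx":0.002,"dy":0,"dz":0,"twist":0}
    - {"dx":0.003,"dy":0,"dz":0,"twist":0}
    - {"dx":0.003,"dy":0,"dz":0,"twist":0}
    - {"dx":0.003,"dy":0,"dz":0,"twist":0}

```text
t: 13.83
eef_pos: [0.5511, 0.326, 0.1254]
ee_rot: [2.411, 1.569, 0.505]
force: [-1.5, 0.2, 5.3]
width: 0.065
```

jog_arm:
  motion:
    - {"dx":0.001,"dy":0,"dz":0,"twist":0}
    - {"dx":0.002,"dy":0,"dz":0,"twist":0}
    - {"dx":0.0025,"dy":0,"dz":0,"twist":0}
    - {"dx":0.0025,"dy":0,"dz":0,"twist":0}
    - {"dx":0.0025,"dy":0,"dz":0,"twist":0}

```text
t: 14.25
eef_pos: [0.5512, 0.326, 0.1231]
ee_rot: [2.363, 1.569, 0.456]
force: [0.2, -1.2, 7.1]
width: 0.0654
```

jog_arm:
  motion:
    - {"dx":0.001,"dy":0,"dz":0,"twist":0}
    - {"dx":0.0015,"dy":0,"dz":0,"twist":0}
    - {"dx":0.0015,"dy":0,"dz":0,"twist":0}
    - {"dx":0.0015,"dy":0,"dz":0,"twist":0}

```text
t: 14.58
eef_pos: [0.5512, 0.3259, 0.1217]
ee_rot: [2.329, 1.569, 0.423]
force: [-0.9, -1.3, 6.7]
width: 0.0652
```

Run:
```python
from h import *
s,R=tool(); print(s['t'],s['eef_pos'],s['width'],s['force'])
f=arm.grab_frame('scene'); np.save('s6.npy',f); c=cv2.resize(f[225:325,325:440,::-1],None,fx=6,fy=6,interpolation=cv2.INTER_CUBIC); cv2.imwrite('pics/s6.png',cv2.convertScaleAbs(c,alpha=2))
```

```text
14.5833 [0.55118446 0.32592489 0.12167739] 0.06515753691134309 [-0.90934283 -1.279749    6.68712396]
```

View pics/s6.png

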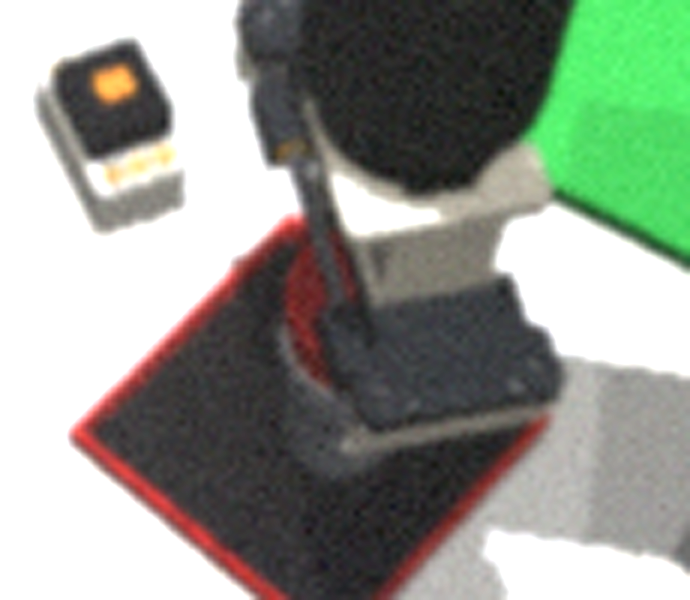

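jog_arm:
  motion:
    - {"dx":-0.001,"dy":0,"dz":0,"twist":0}
    - {"dx":-0.001,"dy":0,"dz":0,"twist":0}
    - {"dx":-0.001,"dy":0,"dz":0,"twist":0}
    - {"dx":-0.001,"dy":0,"dz":0,"twist":0}
    - {"dx":-0.02,"dy":0,"dz":0,"twist":0}
    - {"dx":-0.05,"dy":0,"dz":0,"twist":0}
    - {"dx":-0.085,"dy":-0.01,"dz":0,"twist":0}
    - {"dx":-0.12,"dy":-0.03,"dz":0,"twist":0}
    - {"dx":-0.15,"dy":-0.05,"dz":0,"twist":0}
    - {"dx":-0.16,"dy":-0.065,"dz":0,"twist":0}
    - {"dx":-0.16,"dy":-0.07,"dz":0,"twist":0}
    - {"dx":-0.16,"dy":-0.07,"dz":0,"twist":0}
    - {"dx":-0.16,"dy":-0.07,"dz":0,"twist":0}
  gripper: 0.087

```text
t: 15.72
eef_pos: [0.484, 0.3485, 0.2792]
ee_rot: [-0.517, 1.569, -2.423]
force: [0.2, -0.2, 0.2]
width: 0.0872
```

Run:
```python
from h import *
s,R=tool(); print(s['t'],s['eef_pos'],s['width'],s['force'])
w=cam('wrist'); f=arm.grab_frame('wrist'); cv2.imwrite('pics/w7.png',f[:,:,::-1]);np.save('w7.npy',w,allow_pickle=True)
f=arm.grab_frame('scene'); c=cv2.resize(f[225:325,325:440,::-1],None,fx=6,fy=6,interpolation=cv2.INTER_CUBIC); cv2.imwrite('pics/s7.png',cv2.convertScaleAbs(c,alpha=2)); cv2.imwrite('pics/s7f.png',f[:,:,::-1])
```

```text
15.7167 [0.48401217 0.3485353  0.27921689] 0.0871510556332751 [ 0.1607784  -0.15076344  0.24262051]
```

View pics/w7.png

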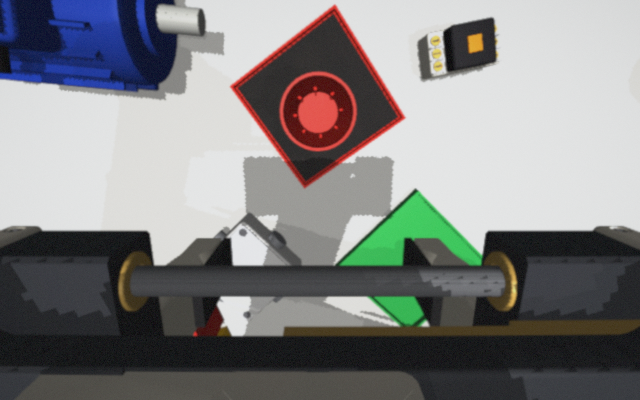

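View pics/s7.png

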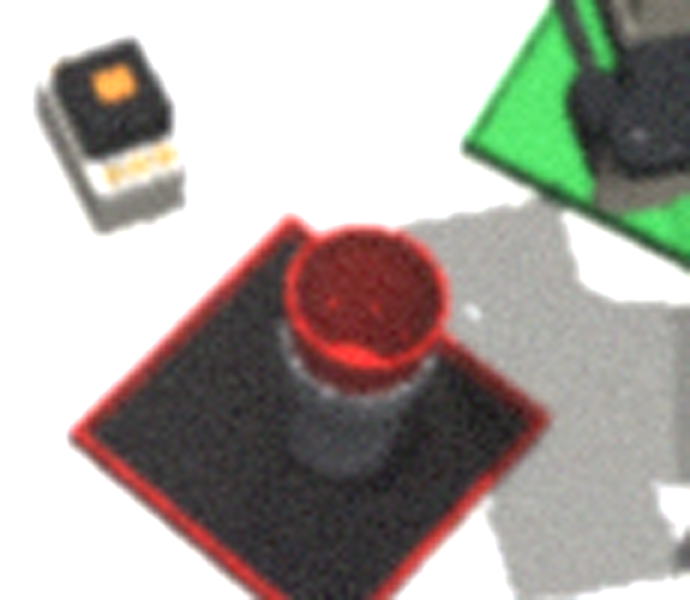

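```bash
cat >> h.py <<'E'
def rimfit(f,box,kind,thr=125):
    x0,x1,y0,y1=box; m=np.zeros(f.shape[:2],np.uint8); hsv=cv2.cvtColor(f,cv2.COLOR_BGR2HSV)
    if kind=='red': q=cv2.inRange(hsv,(0,120,60),(8,255,255))|cv2.inRange(hsv,(172,120,60),(180,255,255))
    elif kind=='blue': q=cv2.inRange(hsv,(100,90,40),(130,255,255))
    else: q=cv2.inRange(cv2.cvtColor(f,6),thr,255)
    m[y0:y1,x0:x1]=q[y0:y1,x0:x1]
    c=max(cv2.findContours(m,0,1)[0],key=cv2.contourArea); return cv2.fitEllipse(c)
def circ(m,x,y,z,r=.033):
    a=np.linspace(0,2*np.pi,90,endpoint=False); return proj(m,np.c_[x+r*np.cos(a),y+r*np.sin(a),np.full(90,z)])
E
python3 - <<'E'
from h import *
w=np.load('w7.npy',allow_pickle=True).item(); f=cv2.imread('pics/w7.png')
e=rimfit(f,(275,362,65,155),'red'); print(e)
for z in (.12,.1275,.135):
    P=onplane(w,[e[0]],z)[0]; c=circ(w,P[0],P[1],z); print(z,P.round(4),np.ptp(c,0).round(1))
S=cam('scene'); f=cv2.imread('pics/s7f.png')
e=rimfit(f,(365,405,255,295),'red'); print('scene red bbox',e)
hsv=cv2.cvtColor(f,cv2.COLOR_BGR2HSV)
for z in (.12,.1275,.135):
    c=circ(S,.5496,.3247,z); print(z,'scene crop px',((c.min(0)-[325,225]+.5)*6).round(0),((c.max(0)-[325,225]+.5)*6).round(0))
c=circ(S,.5496,.3247,.094);print('grey',((c.min(0)-[325,225]+.5)*6).round(0),((c.max(0)-[325,225]+.5)*6).round(0))
E
```

```text
((317.6350402832031, 110.89950561523438), (77.31726837158203, 79.98965454101562), 0.9129846096038818)
0.12 [0.5506 0.325  0.12  ] [74.7 77.4]
0.1275 [0.5505 0.3251 0.1275] [76.6 79.3]
0.135 [0.5505 0.3251 0.135 ] [78.5 81.4]
scene red bbox ((384.20184326171875, 273.9508972167969), (22.282379150390625, 33.94696807861328), 109.36737060546875)
0.12 scene crop px [284. 229.] [445. 372.]
0.1275 scene crop px [286. 220.] [448. 363.]
0.135 scene crop px [288. 211.] [450. 354.]
grey [279. 260.] [437. 401.]
```

jog_arm:
  motion:
    - {"dx":0,"dy":0.005,"dz":0.02,"twist":0}
    - {"dx":0,"dy":0.013,"dz":0.055,"twist":0}
    - {"dx":0,"dy":0.022,"dz":0.095,"twist":0}
    - {"dx":0,"dy":0.031,"dz":0.135,"twist":0}
    - {"dx":0,"dy":0.04,"dz":0.175,"twist":0}
    - {"dx":0,"dy":0.05,"dz":0.215,"twist":0}
    - {"dx":0,"dy":0.059,"dz":0.255,"twist":0}
    - {"dx":0,"dy":0.068,"dz":0.295,"twist":0}
    - {"dx":0,"dy":0.077,"dz":0.335,"twist":0}
    - {"dx":0,"dy":0.086,"dz":0.37,"twist":0}
    - {"dx":0,"dy":0.092,"dz":0.4,"twist":0}
    - {"dx":0.005,"dy":0.098,"dz":0.42,"twist":0}
    - {"dx":0.02,"dy":0.1005,"dz":0.432,"twist":0}
    - {"dx":0.04,"dy":0.1005,"dz":0.435,"twist":0}
    - {"dx":0.07,"dy":0.1005,"dz":0.435,"twist":0}
    - {"dx":0.1,"dy":0.1005,"dz":0.435,"twist":0}
    - {"dx":0.12,"dy":0.1005,"dz":0.435,"twist":0}
    - {"dx":0.13,"dy":0.1005,"dz":0.435,"twist":0}
    - {"dx":0.13,"dy":0.1005,"dz":0.435,"twist":0}

```text
t: 17.4
eef_pos: [0.4339, -0.0959, 0.1472]
ee_rot: [-1.081, 1.564, -2.989]
force: [0.2, 0.0, 0.9]
width: 0.0871
```

Run:
```python
from h import *
s,R=tool(); print(s['t'],s['eef_pos'],s['width'],s['force'],s['q'].round(2))
w=cam('wrist'); f=arm.grab_frame('wrist'); cv2.imwrite('pics/w8.png',f[:,:,::-1]);np.save('w8.npy',w,allow_pickle=True)
print(need([.435,-.0953,.083]).round(4), circ(w,.435,-.0953,.09).min(0),circ(w,.435,-.0953,.09).max(0))
```

```text
17.4 [ 0.43387929 -0.09589845  0.14719051] 0.0870529988879653 [0.23175109 0.04648703 0.86525666] [ 0.23  0.06 -0.6  -0.   -0.92  1.01]
[ 0.0658  0.0001 -0.0006] [264.47898273 171.04583121] [367.27998161 268.73147577]
```

View pics/w8.png

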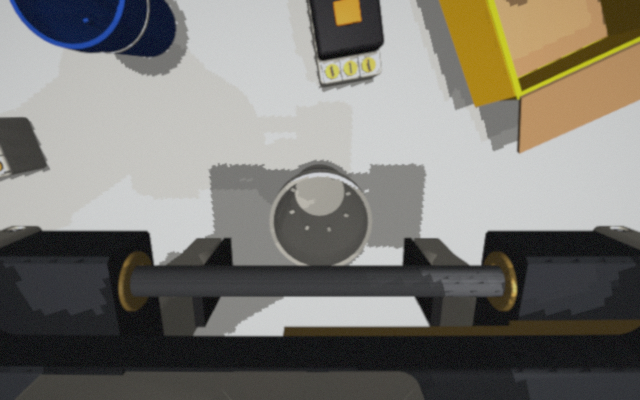

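jog_arm:
  motion:
    - {"dx":0.02,"dy":0,"dz":0.002,"twist":0}
    - {"dx":0.045,"dy":0,"dz":0.002,"twist":0}
    - {"dx":0.06,"dy":0,"dz":0.002,"twist":0}
    - {"dx":0.0645,"dy":0,"dz":0.002,"twist":0}
    - {"dx":0.0645,"dy":0,"dz":0.002,"twist":0}
    - {"dx":0.0645,"dy":0,"dz":0.002,"twist":0}

```text
t: 17.95
eef_pos: [0.4362, -0.097, 0.0869]
ee_rot: [1.623, 1.57, -0.283]
force: [-1.0, 0.4, 0.4]
width: 0.0868
```

jog_arm:
  motion:
    - {"dx":0,"dy":0,"dz":0,"twist":0}
    - {"dx":0,"dy":0,"dz":0,"twist":0}
    - {"dx":0,"dy":0,"dz":0,"twist":0}
    - {"dx":0,"dy":0,"dz":0,"twist":0}
    - {"dx":0,"dy":0,"dz":0,"twist":0}
    - {"dx":0,"dy":0,"dz":0,"twist":0}
  gripper: 0.055

```text
t: 18.45
eef_pos: [0.4359, -0.0969, 0.0866]
ee_rot: [1.849, 1.57, -0.057]
force: [0.6, 0.1, 6.2]
width: 0.065
```

jog_arm:
  motion:
    - {"dx":-0.015,"dy":0,"dz":0,"twist":0}
    - {"dx":-0.045,"dy":0,"dz":0,"twist":0}
    - {"dx":-0.08,"dy":0,"dz":0,"twist":0}
    - {"dx":-0.115,"dy":-0.003,"dz":-0.015,"twist":0}
    - {"dx":-0.145,"dy":-0.01,"dz":-0.04,"twist":0}
    - {"dx":-0.17,"dy":-0.016,"dz":-0.07,"twist":0}
    - {"dx":-0.19,"dy":-0.024,"dz":-0.105,"twist":0}
    - {"dx":-0.205,"dy":-0.033,"dz":-0.14,"twist":0}
    - {"dx":-0.213,"dy":-0.042,"dz":-0.18,"twist":0}
    - {"dx":-0.213,"dy":-0.051,"dz":-0.22,"twist":0}
    - {"dx":-0.213,"dy":-0.06,"dz":-0.26,"twist":0}
    - {"dx":-0.213,"dy":-0.069,"dz":-0.3,"twist":0}
    - {"dx":-0.213,"dy":-0.078,"dz":-0.34,"twist":0}
    - {"dx":-0.213,"dy":-0.087,"dz":-0.375,"twist":0}
    - {"dx":-0.213,"dy":-0.093,"dz":-0.405,"twist":0}
    - {"dx":-0.213,"dy":-0.098,"dz":-0.425,"twist":0}
    - {"dx":-0.213,"dy":-0.1,"dz":-0.4355,"twist":0}
    - {"dx":-0.213,"dy":-0.1,"dz":-0.4355,"twist":0}
    - {"dx":-0.213,"dy":-0.1,"dz":-0.4355,"twist":0}
    - {"dx":-0.213,"dy":-0.1,"dz":-0.4355,"twist":0}

```text
t: 20.12
eef_pos: [0.4843, 0.3463, 0.299]
ee_rot: [-0.492, 1.57, -2.399]
force: [0.0, -0.6, -0.8]
width: 0.0651
```

Run:
```python
from h import *
s,R=tool(); print(s['t'],s['eef_pos'],s['width'],s['force'],s['qd'].round(3))
w=cam('wrist'); f=arm.grab_frame('wrist')[:,:,::-1].copy(); cv2.imwrite('pics/w9.png',f);np.save('w9.npy',w,allow_pickle=True)
e=rimfit(f,(275,362,65,160),'red'); P=onplane(w,[e[0]],.1275)[0]; print(e,P.round(4))
for yo in (-.002,0,.002): print(yo,proj(w,[s['eef_pos']+R@np.array([-.0034,.033+yo,0]),s['eef_pos']+R@np.array([-.0034,-.033+yo,0])]).round(1))
print((R.T@(np.r_[P[:2],s['eef_pos'][2]]-s['eef_pos'])).round(4))
cv2.imwrite('pics/w9c.png',cv2.resize(f[170:340,235:405],None,fx=3.5,fy=3.5,interpolation=cv2.INTER_CUBIC))
```

```text
20.1167 [0.48433286 0.34630452 0.29899289] 0.06508559589420272 [ 0.02195976 -0.5560004  -0.77620645] [-0.008 -0.012  0.     0.002  0.001 -0.   ]
((315.64190673828125, 112.39894104003906), (72.5860366821289, 74.83038330078125), 179.67608642578125) [0.5505 0.325  0.1275]
-0.002 [[317.7 200.7]
 [317.7 329.4]]
0 [[317.7 196.3]
 [317.7 325.9]]
0.002 [[317.7 191.9]
 [317.7 322.4]]
[-0.      0.0695 -0.0017]
```

View pics/w9c.png

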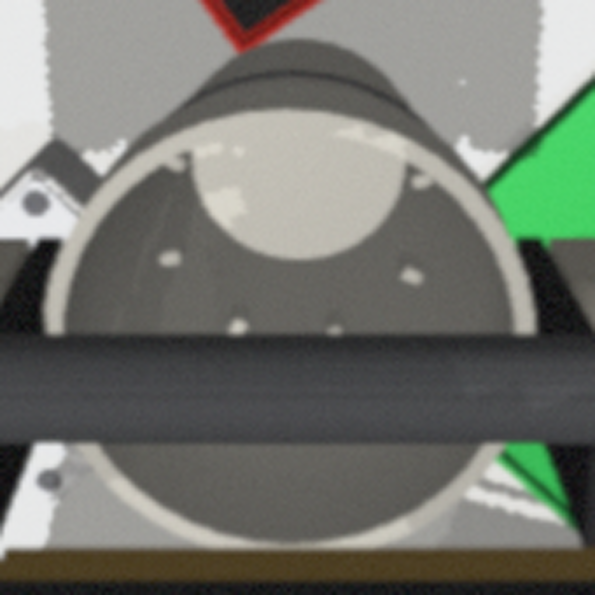

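jog_arm:
  motion:
    - {"dx":0,"dy":0.03,"dz":-0.001,"twist":0}
    - {"dx":0,"dy":0.058,"dz":-0.0017,"twist":0}
    - {"dx":0,"dy":0.0705,"dz":-0.0017,"twist":0}
    - {"dx":0.01,"dy":0.0705,"dz":-0.0017,"twist":0}
    - {"dx":0.03,"dy":0.0705,"dz":-0.0017,"twist":0}
    - {"dx":0.055,"dy":0.0705,"dz":-0.0017,"twist":0}
    - {"dx":0.08,"dy":0.0705,"dz":-0.0017,"twist":0}
    - {"dx":0.1,"dy":0.0705,"dz":-0.0017,"twist":0}
    - {"dx":0.115,"dy":0.0705,"dz":-0.0017,"twist":0}
    - {"dx":0.124,"dy":0.0705,"dz":-0.0017,"twist":0}
    - {"dx":0.127,"dy":0.0705,"dz":-0.0017,"twist":0}
    - {"dx":0.127,"dy":0.0705,"dz":-0.0017,"twist":0}
    - {"dx":0.127,"dy":0.0705,"dz":-0.0017,"twist":0}

```text
t: 21.25
eef_pos: [0.5519, 0.3257, 0.1731]
ee_rot: [2.528, 1.569, 0.622]
force: [0.5, -0.7, 0.4]
width: 0.0653
```

jog_arm:
  motion:
    - {"dx":0.001,"dy":0,"dz":0,"twist":0}
    - {"dx":0.002,"dy":0,"dz":0,"twist":0}
    - {"dx":0.003,"dy":0,"dz":0,"twist":0}
    - {"dx":0.004,"dy":0,"dz":0,"twist":0}
    - {"dx":0.004,"dy":0,"dz":0,"twist":0}
    - {"dx":0.004,"dy":0,"dz":0,"twist":0}

```text
t: 21.75
eef_pos: [0.5516, 0.3256, 0.1681]
ee_rot: [0.463, 1.571, -1.444]
force: [-1.0, -0.2, -0.5]
width: 0.0651
```

jog_arm:
  motion:
    - {"dx":0.001,"dy":0,"dz":0,"twist":0}
    - {"dx":0.002,"dy":0,"dz":0,"twist":0}
    - {"dx":0.003,"dy":0,"dz":0,"twist":0}
    - {"dx":0.003,"dy":0,"dz":0,"twist":0}
    - {"dx":0.003,"dy":0,"dz":0,"twist":0}

```text
t: 22.17
eef_pos: [0.5518, 0.3257, 0.1654]
ee_rot: [2.421, 1.57, 0.514]
force: [-0.4, -0.6, 1.7]
width: 0.0649
```

jog_arm:
  motion:
    - {"dx":0.001,"dy":0,"dz":0,"twist":0}
    - {"dx":0.002,"dy":0,"dz":0,"twist":0}
    - {"dx":0.003,"dy":0,"dz":0,"twist":0}
    - {"dx":0.004,"dy":0,"dz":0,"twist":0}
    - {"dx":0.004,"dy":0,"dz":0,"twist":0}
    - {"dx":0.004,"dy":0,"dz":0,"twist":0}

```text
t: 22.67
eef_pos: [0.5522, 0.326, 0.1621]
ee_rot: [2.482, 1.569, 0.576]
force: [-1.0, -0.2, 5.7]
width: 0.0654
```

jog_arm:
  motion:
    - {"dx":0.001,"dy":0,"dz":0,"twist":0}
    - {"dx":0.002,"dy":0,"dz":0,"twist":0}
    - {"dx":0.003,"dy":0,"dz":0,"twist":0}
    - {"dx":0.0035,"dy":0,"dz":0,"twist":0}
    - {"dx":0.0035,"dy":0,"dz":0,"twist":0}
    - {"dx":0.0035,"dy":0,"dz":0,"twist":0}

```text
t: 23.17
eef_pos: [0.5524, 0.3261, 0.1589]
ee_rot: [2.454, 1.568, 0.548]
force: [0.1, -0.2, 7.9]
width: 0.065
```

jog_arm:
  motion:
    - {"dx":0.0008,"dy":0,"dz":0,"twist":0}
    - {"dx":0.0008,"dy":0,"dz":0,"twist":0}
    - {"dx":0.0008,"dy":0,"dz":0,"twist":0}

```text
t: 23.42
eef_pos: [0.5524, 0.3261, 0.1582]
ee_rot: [2.45, 1.568, 0.544]
force: [-0.7, 0.1, 7.1]
width: 0.065
```

jog_arm:
  motion:
    - {"dx":-0.001,"dy":0,"dz":0,"twist":0}
    - {"dx":-0.001,"dy":0,"dz":0,"twist":0}
    - {"dx":-0.001,"dy":0,"dz":0,"twist":0}
    - {"dx":-0.001,"dy":0,"dz":0,"twist":0}
    - {"dx":-0.02,"dy":0,"dz":0,"twist":0}
    - {"dx":-0.05,"dy":0,"dz":0,"twist":0}
    - {"dx":-0.085,"dy":-0.01,"dz":0,"twist":0}
    - {"dx":-0.12,"dy":-0.03,"dz":0,"twist":0}
    - {"dx":-0.14,"dy":-0.05,"dz":0,"twist":0}
    - {"dx":-0.14,"dy":-0.065,"dz":0,"twist":0}
    - {"dx":-0.14,"dy":-0.07,"dz":0,"twist":0}
    - {"dx":-0.14,"dy":-0.07,"dz":0,"twist":0}
    - {"dx":-0.14,"dy":-0.07,"dz":0,"twist":0}
  gripper: 0.087

```text
t: 24.5
eef_pos: [0.4852, 0.3484, 0.2956]
ee_rot: [-0.383, 1.569, -2.289]
force: [0.7, 0.5, 0.2]
width: 0.0869
```

Run:
```python
from h import *
s,R=tool(); print(s['t'],s['eef_pos'],s['width'],s['force'])
w=cam('wrist'); f=arm.grab_frame('wrist')[:,:,::-1].copy(); cv2.imwrite('pics/w10.png',f);np.save('w10.npy',w,allow_pickle=True)
f=arm.grab_frame('scene'); c=cv2.resize(f[225:325,325:440,::-1],None,fx=6,fy=6,interpolation=cv2.INTER_CUBIC); cv2.imwrite('pics/s10.png',cv2.convertScaleAbs(c,alpha=2)); cv2.imwrite('pics/s10f.png',f[:,:,::-1])
S=cam('scene')
for z in (.094,.1275,.154,.1615,.169):
    c=circ(S,.5505,.325,z); print(z,'scene crop px',((c.min(0)-[325,225]+.5)*6).round(0),((c.max(0)-[325,225]+.5)*6).round(0))
```

```text
24.5 [0.48520673 0.34841652 0.29564008] 0.08691591090425443 [0.66544698 0.52756961 0.18216109]
0.094 scene crop px [277. 261.] [436. 402.]
0.1275 scene crop px [285. 221.] [446. 365.]
0.154 scene crop px [291. 189.] [455. 334.]
0.1615 scene crop px [292. 179.] [458. 325.]
0.169 scene crop px [294. 170.] [460. 315.]
```

View pics/w10.png

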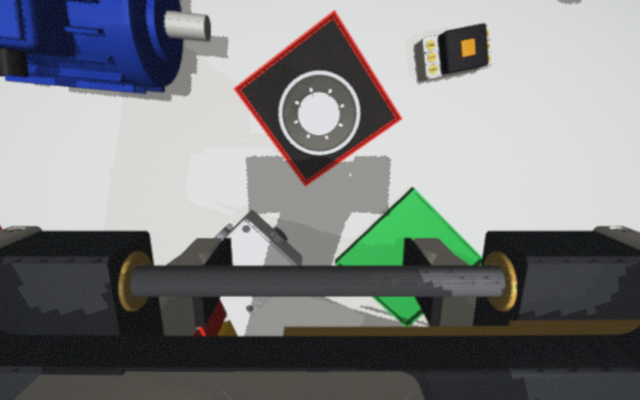

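View pics/s10.png

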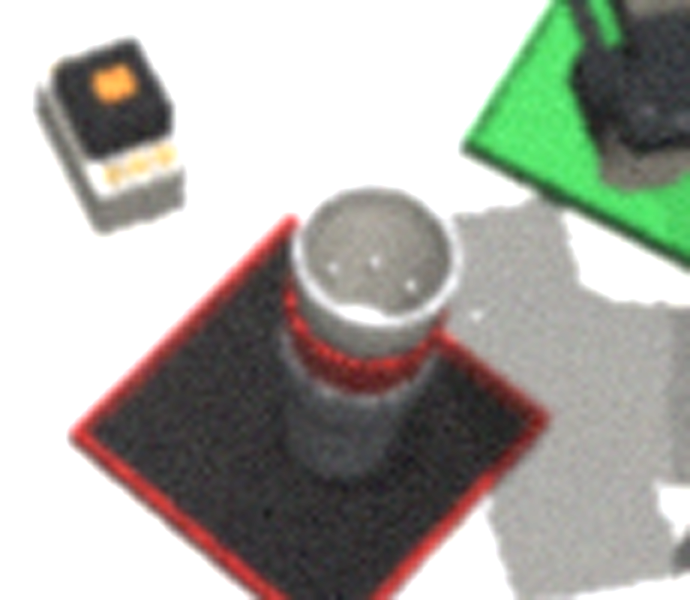

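jog_arm:
  motion:
    - {"dx":0,"dy":0.013,"dz":0.016,"twist":0}
    - {"dx":0,"dy":0.035,"dz":0.044,"twist":0}
    - {"dx":0,"dy":0.059,"dz":0.074,"twist":0}
    - {"dx":0,"dy":0.083,"dz":0.104,"twist":0}
    - {"dx":0,"dy":0.107,"dz":0.134,"twist":0}
    - {"dx":0,"dy":0.131,"dz":0.164,"twist":0}
    - {"dx":0,"dy":0.155,"dz":0.194,"twist":0}
    - {"dx":0,"dy":0.179,"dz":0.224,"twist":0}
    - {"dx":0,"dy":0.203,"dz":0.254,"twist":0}
    - {"dx":0.01,"dy":0.221,"dz":0.278,"twist":0}
    - {"dx":0.03,"dy":0.232,"dz":0.292,"twist":0}
    - {"dx":0.06,"dy":0.237,"dz":0.2985,"twist":0}
    - {"dx":0.09,"dy":0.237,"dz":0.2985,"twist":0}
    - {"dx":0.12,"dy":0.237,"dz":0.2985,"twist":0}
    - {"dx":0.14,"dy":0.237,"dz":0.2985,"twist":0}
    - {"dx":0.149,"dy":0.237,"dz":0.2985,"twist":0}
    - {"dx":0.149,"dy":0.237,"dz":0.2985,"twist":0}
    - {"dx":0.149,"dy":0.237,"dz":0.2985,"twist":0}
    - {"dx":0.149,"dy":0.237,"dz":0.2985,"twist":0}

```text
t: 26.18
eef_pos: [0.612, -0.0113, 0.1492]
ee_rot: [1.933, 1.569, 0.027]
force: [0.1, -0.4, 0.3]
width: 0.0874
```

Run:
```python
from h import *
s,R=tool(); print(s['t'],s['eef_pos'],s['width'],s['force'])
w=cam('wrist'); f=arm.grab_frame('wrist')[:,:,::-1].copy(); cv2.imwrite('pics/w11.png',f);np.save('w11.npy',w,allow_pickle=True)
c=circ(w,.6105,-.0116,.09); print(need([.6105,-.0116,.0845]).round(4), c.min(0),c.max(0))
```

```text
26.1833 [ 0.61204466 -0.01127101  0.14916068] 0.08739765748481776 [ 0.07670255 -0.43255214  0.29539761]
[ 0.0649 -0.0015  0.001 ] [268.22622314 174.66755761] [369.77697101 271.18315023]
```

View pics/w11.png

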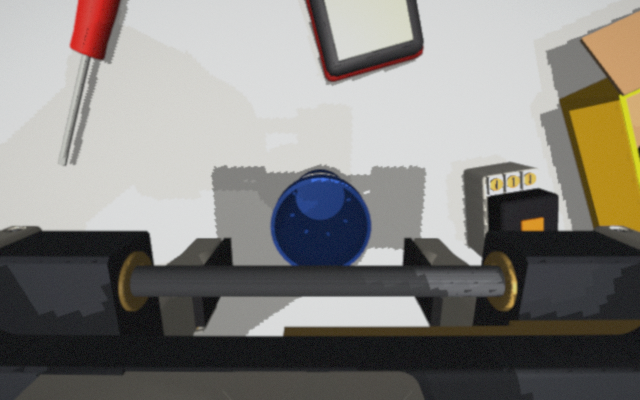

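jog_arm:
  motion:
    - {"dx":0.02,"dy":-0.001,"dz":0.0015,"twist":0}
    - {"dx":0.045,"dy":-0.001,"dz":0.0015,"twist":0}
    - {"dx":0.06,"dy":-0.001,"dz":0.0015,"twist":0}
    - {"dx":0.065,"dy":-0.001,"dz":0.0015,"twist":0}
    - {"dx":0.065,"dy":-0.001,"dz":0.0015,"twist":0}
    - {"dx":0.065,"dy":-0.001,"dz":0.0015,"twist":0}
    - {"dx":0.065,"dy":-0.001,"dz":0.0015,"twist":0}

```text
t: 26.82
eef_pos: [0.6107, -0.0121, 0.0845]
ee_rot: [2.072, 1.568, 0.166]
force: [0.3, -0.3, 0.2]
width: 0.0867
```

jog_arm:
  motion:
    - {"dx":0,"dy":0,"dz":0,"twist":0}
    - {"dx":0,"dy":0,"dz":0,"twist":0}
    - {"dx":0,"dy":0,"dz":0,"twist":0}
    - {"dx":0,"dy":0,"dz":0,"twist":0}
    - {"dx":0,"dy":0,"dz":0,"twist":0}
    - {"dx":0,"dy":0,"dz":0,"twist":0}
  gripper: 0.055

```text
t: 27.32
eef_pos: [0.6098, -0.0124, 0.0832]
ee_rot: [1.845, 1.57, -0.062]
force: [0.1, 0.4, 2.9]
width: 0.0654
```

jog_arm:
  motion:
    - {"dx":-0.015,"dy":0,"dz":0,"twist":0}
    - {"dx":-0.045,"dy":0,"dz":0,"twist":0}
    - {"dx":-0.08,"dy":0,"dz":0,"twist":0}
    - {"dx":-0.115,"dy":-0.008,"dz":-0.01,"twist":0}
    - {"dx":-0.145,"dy":-0.022,"dz":-0.028,"twist":0}
    - {"dx":-0.175,"dy":-0.04,"dz":-0.05,"twist":0}
    - {"dx":-0.205,"dy":-0.057,"dz":-0.072,"twist":0}
    - {"dx":-0.227,"dy":-0.077,"dz":-0.097,"twist":0}
    - {"dx":-0.237,"dy":-0.1,"dz":-0.126,"twist":0}
    - {"dx":-0.237,"dy":-0.124,"dz":-0.156,"twist":0}
    - {"dx":-0.237,"dy":-0.148,"dz":-0.186,"twist":0}
    - {"dx":-0.237,"dy":-0.172,"dz":-0.216,"twist":0}
    - {"dx":-0.237,"dy":-0.196,"dz":-0.246,"twist":0}
    - {"dx":-0.237,"dy":-0.215,"dz":-0.27,"twist":0}
    - {"dx":-0.237,"dy":-0.228,"dz":-0.287,"twist":0}
    - {"dx":-0.237,"dy":-0.235,"dz":-0.296,"twist":0}
    - {"dx":-0.237,"dy":-0.237,"dz":-0.298,"twist":0}
    - {"dx":-0.237,"dy":-0.237,"dz":-0.298,"twist":0}
    - {"dx":-0.237,"dy":-0.237,"dz":-0.298,"twist":0}
    - {"dx":-0.237,"dy":-0.237,"dz":-0.298,"twist":0}

```text
t: 28.98
eef_pos: [0.4843, 0.3461, 0.3198]
ee_rot: [0.036, 1.571, -1.872]
force: [-0.4, -0.9, -0.8]
width: 0.0651
```

Run:
```python
from h import *
s,R=tool(); print(s['t'],s['eef_pos'],s['width'],s['force'],s['qd'].round(3))
w=cam('wrist'); f=arm.grab_frame('wrist')[:,:,::-1].copy(); cv2.imwrite('pics/w12.png',f);np.save('w12.npy',w,allow_pickle=True)
g=cv2.cvtColor(f,6); m=np.zeros_like(g); m[60:165,265:370]=cv2.inRange(g,150,255)[60:165,265:370]
n,l,st,ce=cv2.connectedComponentsWithStats(m)
for i in range(1,n):
    if st[i,2]>60:
        c=cv2.findContours((l==i).astype(np.uint8),0,1)[0][0]; e=cv2.fitEllipse(c); P=onplane(w,[e[0]],.1615)[0]; print(e,P.round(4),(R.T@(np.r_[P[:2],s['eef_pos'][2]]-s['eef_pos'])).round(4))
        for z in (.155,.162,.169): print(z,np.ptp(circ(w,P[0],P[1],z),0).round(1))
for yo in (-.002,0,.002): print(yo,proj(w,[s['eef_pos']+R@np.array([-.0068,.033+yo,0]),s['eef_pos']+R@np.array([-.0068,-.033+yo,0])]).round(1))
a=cv2.resize(f[170:340,235:405],(390,390),interpolation=cv2.INTER_CUBIC);b=cv2.resize(f[30:200,235:405],(390,390),interpolation=cv2.INTER_CUBIC)
cv2.imwrite('pics/w12c.png',np.hstack([a,b]))
```

```text
28.9833 [0.48428045 0.3460607  0.3198321 ] 0.06506814496177145 [-0.42872304 -0.86756196 -0.82721002] [-0.004 -0.003  0.     0.     0.    -0.003]
((316.01556396484375, 112.59495544433594), (74.3954086303711, 76.9117431640625), 178.56259155273438) [0.5502 0.3244 0.1615] [ 0.      0.0693 -0.0014]
0.155 [73.2 75.8]
0.162 [74.9 77.5]
0.169 [76.7 79.3]
-0.002 [[317.7 202.8]
 [317.7 333.8]]
0 [[317.7 198.3]
 [317.7 330.3]]
0.002 [[317.7 193.8]
 [317.7 326.7]]
```

View pics/w12c.png

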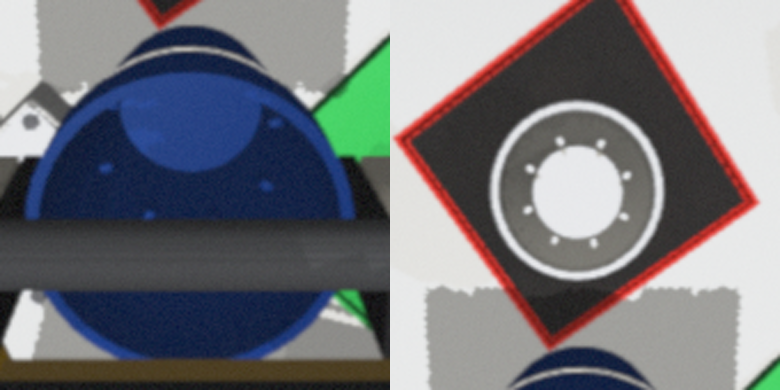

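jog_arm:
  motion:
    - {"dx":0,"dy":0.03,"dz":-0.001,"twist":0}
    - {"dx":0,"dy":0.058,"dz":-0.0014,"twist":0}
    - {"dx":0,"dy":0.07,"dz":-0.0014,"twist":0}
    - {"dx":0.01,"dy":0.07,"dz":-0.0014,"twist":0}
    - {"dx":0.03,"dy":0.07,"dz":-0.0014,"twist":0}
    - {"dx":0.055,"dy":0.07,"dz":-0.0014,"twist":0}
    - {"dx":0.08,"dy":0.07,"dz":-0.0014,"twist":0}
    - {"dx":0.1,"dy":0.07,"dz":-0.0014,"twist":0}
    - {"dx":0.112,"dy":0.07,"dz":-0.0014,"twist":0}
    - {"dx":0.116,"dy":0.07,"dz":-0.0014,"twist":0}
    - {"dx":0.116,"dy":0.07,"dz":-0.0014,"twist":0}
    - {"dx":0.116,"dy":0.07,"dz":-0.0014,"twist":0}

```text
t: 30.03
eef_pos: [0.5509, 0.3256, 0.2049]
ee_rot: [2.407, 1.569, 0.5]
force: [-0.3, -0.3, -0.4]
width: 0.0653
```

jog_arm:
  motion:
    - {"dx":0.001,"dy":0,"dz":0,"twist":0}
    - {"dx":0.003,"dy":0,"dz":0,"twist":0}
    - {"dx":0.005,"dy":0,"dz":0,"twist":0}
    - {"dx":0.007,"dy":0,"dz":0,"twist":0}
    - {"dx":0.007,"dy":0,"dz":0,"twist":0}
    - {"dx":0.007,"dy":0,"dz":0,"twist":0}

```text
t: 30.53
eef_pos: [0.5504, 0.3253, 0.1967]
ee_rot: [-0.372, 1.571, -2.278]
force: [1.0, 0.0, -0.3]
width: 0.0654
```

jog_arm:
  motion:
    - {"dx":0.001,"dy":0,"dz":0,"twist":0}
    - {"dx":0.002,"dy":0,"dz":0,"twist":0}
    - {"dx":0.003,"dy":0,"dz":0,"twist":0}
    - {"dx":0.0035,"dy":0,"dz":0,"twist":0}
    - {"dx":0.0035,"dy":0,"dz":0,"twist":0}
    - {"dx":0.0035,"dy":0,"dz":0,"twist":0}

```text
t: 31.03
eef_pos: [0.551, 0.3255, 0.1944]
ee_rot: [2.287, 1.569, 0.38]
force: [-0.5, -1.0, 6.1]
width: 0.0656
```

jog_arm:
  motion:
    - {"dx":0.001,"dy":0,"dz":0,"twist":0}
    - {"dx":0.002,"dy":0,"dz":0,"twist":0}
    - {"dx":0.003,"dy":0,"dz":0,"twist":0}
    - {"dx":0.0035,"dy":0,"dz":0,"twist":0}
    - {"dx":0.0035,"dy":0,"dz":0,"twist":0}
    - {"dx":0.0035,"dy":0,"dz":0,"twist":0}

```text
t: 31.53
eef_pos: [0.5512, 0.3255, 0.1912]
ee_rot: [2.261, 1.569, 0.355]
force: [-0.9, -1.1, 7.0]
width: 0.0652
```

jog_arm:
  motion:
    - {"dx":0.001,"dy":0,"dz":0,"twist":0}
    - {"dx":0.002,"dy":0,"dz":0,"twist":0}
    - {"dx":0.0025,"dy":0,"dz":0,"twist":0}
    - {"dx":0.0025,"dy":0,"dz":0,"twist":0}
    - {"dx":0.0025,"dy":0,"dz":0,"twist":0}

```text
t: 31.95
eef_pos: [0.5512, 0.3255, 0.1888]
ee_rot: [2.252, 1.569, 0.346]
force: [-0.8, -1.5, 7.2]
width: 0.0649
```

jog_arm:
  motion:
    - {"dx":-0.001,"dy":0,"dz":0,"twist":0}
    - {"dx":-0.001,"dy":0,"dz":0,"twist":0}
    - {"dx":-0.001,"dy":0,"dz":0,"twist":0}
    - {"dx":-0.001,"dy":0,"dz":0,"twist":0}
    - {"dx":-0.02,"dy":0,"dz":0,"twist":0}
    - {"dx":-0.05,"dy":0,"dz":0,"twist":0}
    - {"dx":-0.085,"dy":-0.01,"dz":0,"twist":0}
    - {"dx":-0.11,"dy":-0.03,"dz":0,"twist":0}
    - {"dx":-0.13,"dy":-0.05,"dz":0,"twist":0}
    - {"dx":-0.14,"dy":-0.065,"dz":0,"twist":0}
    - {"dx":-0.14,"dy":-0.07,"dz":0,"twist":0}
    - {"dx":-0.14,"dy":-0.07,"dz":0,"twist":0}
    - {"dx":-0.14,"dy":-0.07,"dz":0,"twist":0}
  gripper: 0.087

```text
t: 33.03
eef_pos: [0.4839, 0.3483, 0.3259]
ee_rot: [-0.522, 1.569, -2.428]
force: [0.8, 0.3, -0.5]
width: 0.0872
```

Run:
```python
from h import *
s,R=tool(); print(s['t'],s['eef_pos'],s['width'],s['force'])
w=cam('wrist'); f=arm.grab_frame('wrist')[:,:,::-1].copy(); cv2.imwrite('pics/w13.png',f)
e=rimfit(f,(265,370,55,165),'blue'); print(e,onplane(w,[e[0]],.1955).round(4))
for z in (.188,.1955,.203): print(z,np.ptp(circ(w,.55,.325,z),0).round(1))
f=arm.grab_frame('scene'); c=cv2.resize(f[225:325,325:440,::-1],None,fx=6,fy=6,interpolation=cv2.INTER_CUBIC); cv2.imwrite('pics/s13.png',cv2.convertScaleAbs(c,alpha=2)); cv2.imwrite('pics/s13f.png',f[:,:,::-1])
S=cam('scene')
for z in (.094,.1275,.1615,.188,.1955,.203):
    c=circ(S,.5505,.325,z); print(z,'scene crop px',((c.min(0)-[325,225]+.5)*6).round(0),((c.max(0)-[325,225]+.5)*6).round(0))
```

```text
33.0333 [0.48387015 0.34829265 0.325865  ] 0.08719142951613473 [ 0.79551301  0.28691421 -0.48465408]
((316.8101806640625, 110.97459411621094), (83.91785430908203, 86.46623229980469), 179.50234985351562) [[0.5505 0.3256 0.1955]]
0.188 [80.3 83.1]
0.1955 [82.4 85.4]
0.203 [84.7 87.8]
0.094 scene crop px [277. 261.] [436. 402.]
0.1275 scene crop px [285. 221.] [446. 365.]
0.1615 scene crop px [292. 179.] [458. 325.]
0.188 scene crop px [299. 145.] [467. 292.]
0.1955 scene crop px [300. 136.] [469. 283.]
0.203 scene crop px [302. 126.] [472. 273.]
```

View pics/w13.png

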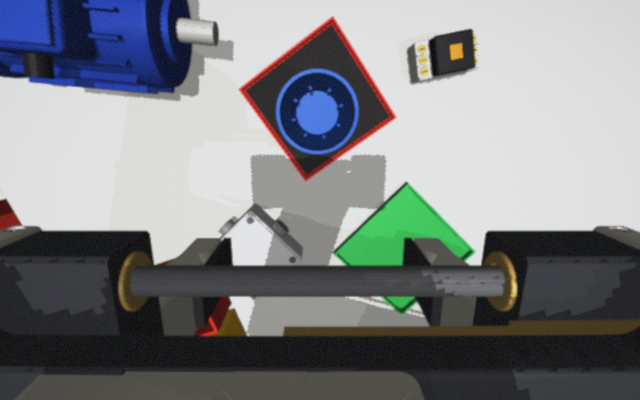

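View pics/s13.png

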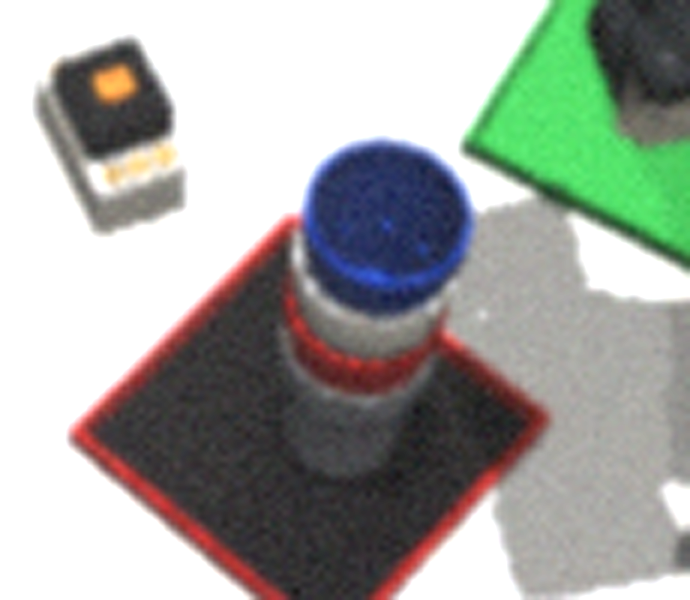

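Run:
```python
from h import *
f=cv2.imread('pics/s13f.png')
c=cv2.resize(f[245:300,365:410],None,fx=14,fy=10.5,interpolation=cv2.INTER_CUBIC)
S=cam('scene')
d=cv2.convertScaleAbs(c,alpha=2.5)
for z in (.094,.1277,.1616,.1956):
    p=circ(S,.5503,.325,z); q=((p-[365,245]+.5)*[14,10.5]).astype(int); cv2.polylines(d,[q.reshape(-1,1,2)],True,(0,255,0),1)
cv2.imwrite('pics/s13c.png',d)
```

```text
(no output)
```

View pics/s13c.png

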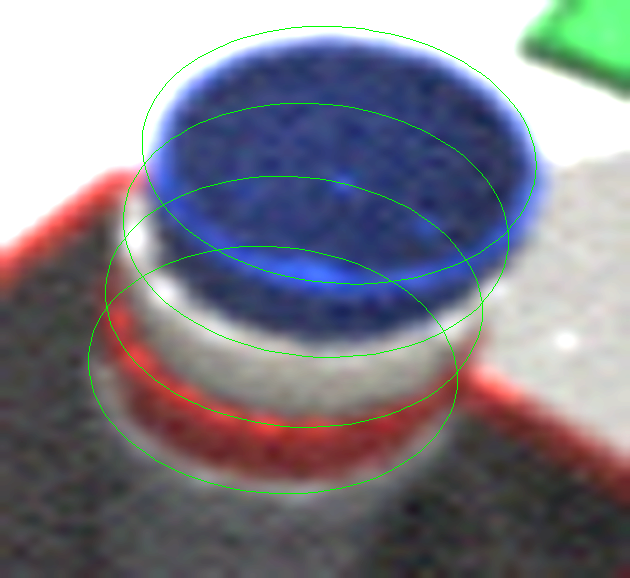

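The four rims look right overall, but this view can't resolve each gap, so I'll measure them from the side with the wrist camera.

jog_arm:
  motion:
    - {"dx":0,"dy":0,"dz":0.03,"twist":0}
    - {"dx":0,"dy":0,"dz":0.07,"twist":0}
    - {"dx":0.01,"dy":0,"dz":0.11,"twist":0}
    - {"dx":0.04,"dy":0.002,"dz":0.14,"twist":0}
    - {"dx":0.075,"dy":0.002,"dz":0.158,"twist":0}
    - {"dx":0.105,"dy":0.002,"dz":0.163,"twist":0}
    - {"dx":0.126,"dy":0.002,"dz":0.163,"twist":0}
    - {"dx":0.126,"dy":0.002,"dz":0.163,"twist":0}
    - {"dx":0.126,"dy":0.002,"dz":0.163,"twist":0}
    - {"dx":0.126,"dy":0.002,"dz":0.163,"twist":0}

```text
t: 33.97
eef_pos: [0.4336, 0.1943, 0.2022]
ee_rot: [1.781, 1.57, -0.125]
force: [1.3, 0.1, 0.1]
width: 0.0871
```

Run:
```python
from h import *
s,R=tool(); print(s['t'],s['eef_pos'],s['qd'].round(3))
w=cam('wrist'); f=arm.grab_frame('wrist')[:,:,::-1].copy(); cv2.imwrite('pics/w14.png',f);np.save('w14.npy',w,allow_pickle=True)
c=cv2.resize(f[40:190,0:200],None,fx=4,fy=4,interpolation=cv2.INTER_CUBIC); d=cv2.convertScaleAbs(c,alpha=1.4); cv2.imwrite('pics/w14c.png',d)
for z in (.094,.1277,.1616,.1956):
    p=circ(w,.5505,.325,z); print(z,((p.max(0)-[0,40]+.5)*4).round(0),((p.min(0)-[0,40]+.5)*4).round(0))
```

```text
33.9667 [0.43358222 0.19429647 0.2021861 ] [ 0.006 -0.014  0.013  0.     0.003 -0.   ]
0.094 [580. 483.] [224. 117.]
0.1277 [476. 510.] [68. 89.]
0.1616 [335. 546.] [-145.   51.]
0.1956 [134. 597.] [-449.   -4.]
```

View pics/w14c.png

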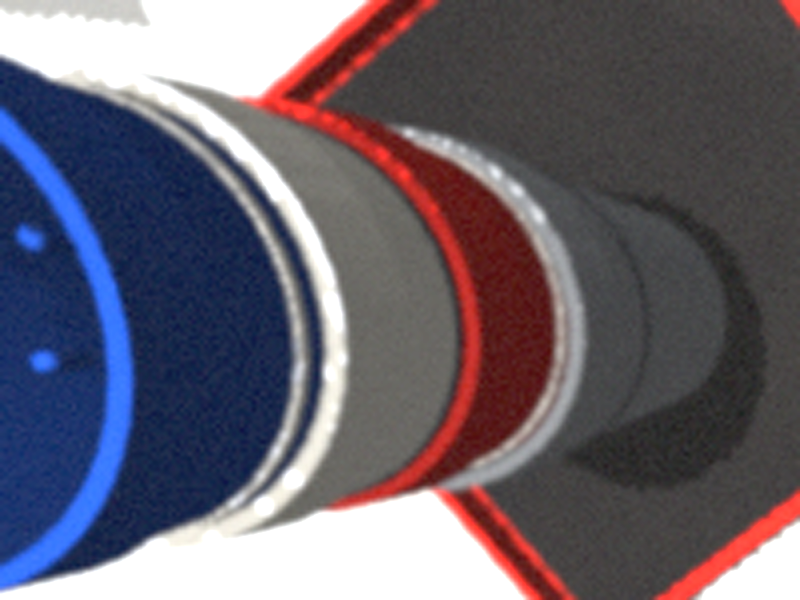

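Seen from the side, the rims are in order and straight. The red and white tubs sit about level (gaps about 33 mm), but blue's line is still above the white rim (gap about 36 mm). I'll press blue about 2 mm more.

jog_arm:
  motion:
    - {"dx":-0.03,"dy":0,"dz":0,"twist":0}
    - {"dx":-0.065,"dy":0,"dz":0,"twist":0}
    - {"dx":-0.085,"dy":0.01,"dz":-0.02,"twist":0}
    - {"dx":-0.085,"dy":0.022,"dz":-0.055,"twist":0}
    - {"dx":-0.085,"dy":0.037,"dz":-0.09,"twist":0}
    - {"dx":-0.085,"dy":0.051,"dz":-0.125,"twist":0}
    - {"dx":-0.085,"dy":0.062,"dz":-0.15,"twist":0}
    - {"dx":-0.085,"dy":0.067,"dz":-0.1626,"twist":0}
    - {"dx":-0.085,"dy":0.067,"dz":-0.1626,"twist":0}
    - {"dx":-0.085,"dy":0.067,"dz":-0.1626,"twist":0}
    - {"dx":-0.085,"dy":0.067,"dz":-0.1626,"twist":0}

```text
t: 34.93
eef_pos: [0.5493, 0.3253, 0.287]
ee_rot: [2.632, 1.57, 0.726]
force: [0.3, -0.8, 0.0]
width: 0.0868
```

Run:
```python
from h import *
s,R=tool(); print(s['t'],s['eef_pos'],s['qd'].round(3))
print(need([.5506,.3256,.1892]).round(4))
w=cam('wrist');c=circ(w,.5505,.3256,.1955);print(c.min(0),c.max(0)); f=arm.grab_frame('wrist')[:,:,::-1].copy(); cv2.imwrite('pics/w15.png',f)
```

```text
34.9333 [0.54928218 0.32525008 0.28700886] [-0.002 -0.019 -0.013  0.001  0.004  0.001]
[ 0.0978  0.0011 -0.0007]
[272.26541702 163.31980314] [361.27293911 249.04683485]
```

View pics/w15.png

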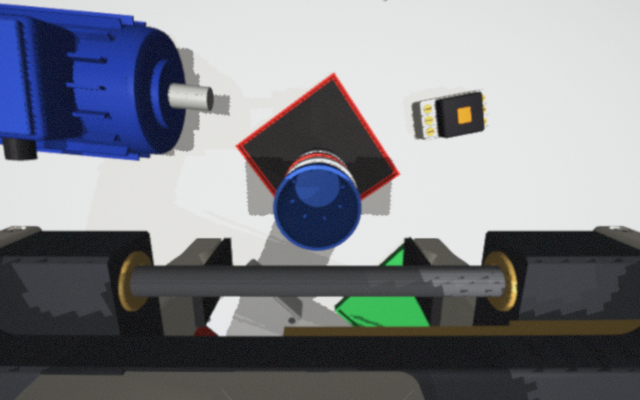

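jog_arm:
  motion:
    - {"dx":0.025,"dy":0.001,"dz":0,"twist":0}
    - {"dx":0.055,"dy":0.001,"dz":0,"twist":0}
    - {"dx":0.08,"dy":0.001,"dz":0,"twist":0}
    - {"dx":0.093,"dy":0.001,"dz":0,"twist":0}
    - {"dx":0.097,"dy":0.001,"dz":0,"twist":0}
    - {"dx":0.097,"dy":0.001,"dz":0,"twist":0}
    - {"dx":0.097,"dy":0.001,"dz":0,"twist":0}
    - {"dx":0.097,"dy":0.001,"dz":0,"twist":0}

```text
t: 35.65
eef_pos: [0.551, 0.3254, 0.1913]
ee_rot: [2.589, 1.568, 0.683]
force: [0.6, -0.5, -0.5]
width: 0.087
```

jog_arm:
  motion:
    - {"dx":0,"dy":0,"dz":0,"twist":0}
    - {"dx":0,"dy":0,"dz":0,"twist":0}
    - {"dx":0,"dy":0,"dz":0,"twist":0}
    - {"dx":0,"dy":0,"dz":0,"twist":0}
    - {"dx":0,"dy":0,"dz":0,"twist":0}
    - {"dx":0,"dy":0,"dz":0,"twist":0}
  gripper: 0.055

```text
t: 36.15
eef_pos: [0.5506, 0.3251, 0.1897]
ee_rot: [2.369, 1.57, 0.463]
force: [-0.5, -0.2, 2.0]
width: 0.0651
```

jog_arm:
  motion:
    - {"dx":0.001,"dy":0,"dz":0,"twist":0}
    - {"dx":0.002,"dy":0,"dz":0,"twist":0}
    - {"dx":0.003,"dy":0,"dz":0,"twist":0}
    - {"dx":0.003,"dy":0,"dz":0,"twist":0}
    - {"dx":0.003,"dy":0,"dz":0,"twist":0}

```text
t: 36.57
eef_pos: [0.5509, 0.3251, 0.1875]
ee_rot: [2.178, 1.569, 0.271]
force: [-1.2, -0.9, 6.9]
width: 0.0652
```

jog_arm:
  motion:
    - {"dx":0.0008,"dy":0,"dz":0,"twist":0}
    - {"dx":0.0008,"dy":0,"dz":0,"twist":0}
    - {"dx":0.0008,"dy":0,"dz":0,"twist":0}

```text
t: 36.82
eef_pos: [0.551, 0.3251, 0.1868]
ee_rot: [2.182, 1.569, 0.276]
force: [-0.4, -0.0, 7.9]
width: 0.0653
```

jog_arm:
  motion:
    - {"dx":-0.001,"dy":0,"dz":0,"twist":0}
    - {"dx":-0.001,"dy":0,"dz":0,"twist":0}
    - {"dx":-0.001,"dy":0,"dz":0,"twist":0}
    - {"dx":-0.001,"dy":0,"dz":0,"twist":0}
    - {"dx":-0.02,"dy":0,"dz":0,"twist":0}
    - {"dx":-0.05,"dy":0,"dz":0,"twist":0}
    - {"dx":-0.085,"dy":-0.01,"dz":0,"twist":0}
    - {"dx":-0.1,"dy":-0.035,"dz":0.02,"twist":0}
    - {"dx":-0.1,"dy":-0.055,"dz":0.05,"twist":0}
    - {"dx":-0.1,"dy":-0.068,"dz":0.085,"twist":0}
    - {"dx":-0.09,"dy":-0.068,"dz":0.12,"twist":0}
    - {"dx":-0.06,"dy":-0.068,"dz":0.145,"twist":0}
    - {"dx":-0.03,"dy":-0.068,"dz":0.16,"twist":0}
    - {"dx":-0.014,"dy":-0.068,"dz":0.163,"twist":0}
    - {"dx":-0.014,"dy":-0.068,"dz":0.163,"twist":0}
    - {"dx":-0.014,"dy":-0.068,"dz":0.163,"twist":0}
    - {"dx":-0.014,"dy":-0.068,"dz":0.163,"twist":0}
  gripper: 0.087

```text
t: 38.23
eef_pos: [0.4334, 0.1945, 0.2007]
ee_rot: [2.36, 1.569, 0.454]
force: [-0.2, -0.4, -0.0]
width: 0.087
```

Run:
```python
from h import *
s,R=tool(); print(s['t'],s['eef_pos'],s['qd'].round(3),s['force'])
w=cam('wrist'); f=arm.grab_frame('wrist')[:,:,::-1].copy(); cv2.imwrite('pics/w16.png',f)
c=cv2.resize(f[40:190,0:200],None,fx=4,fy=4,interpolation=cv2.INTER_CUBIC); d=cv2.convertScaleAbs(c,alpha=1.4); cv2.imwrite('pics/w16c.png',d)
for z in (.094,.1277,.1616,.1956):
    p=circ(w,.5505,.325,z); print(z,((p.max(0)-[0,40]+.5)*4).round(0))
f=arm.grab_frame('top');  c=cv2.resize(f[90:300,160:480,::-1],None,fx=2.5,fy=2.5,interpolation=cv2.INTER_CUBIC); cv2.imwrite('pics/t16.png',c)
f=arm.grab_frame('scene'); c=cv2.resize(f[60:360,200:500,::-1],None,fx=2,fy=2,interpolation=cv2.INTER_CUBIC); cv2.imwrite('pics/s16.png',cv2.convertScaleAbs(c,alpha=1.6))
```

```text
38.2333 [0.43342343 0.19445302 0.20068954] [ 0.004 -0.003  0.012 -0.002  0.001  0.001] [-0.21323372 -0.36263817 -0.01598662]
0.094 [577. 483.]
0.1277 [472. 510.]
0.1616 [329. 546.]
0.1956 [125. 598.]
```

View pics/w16c.png

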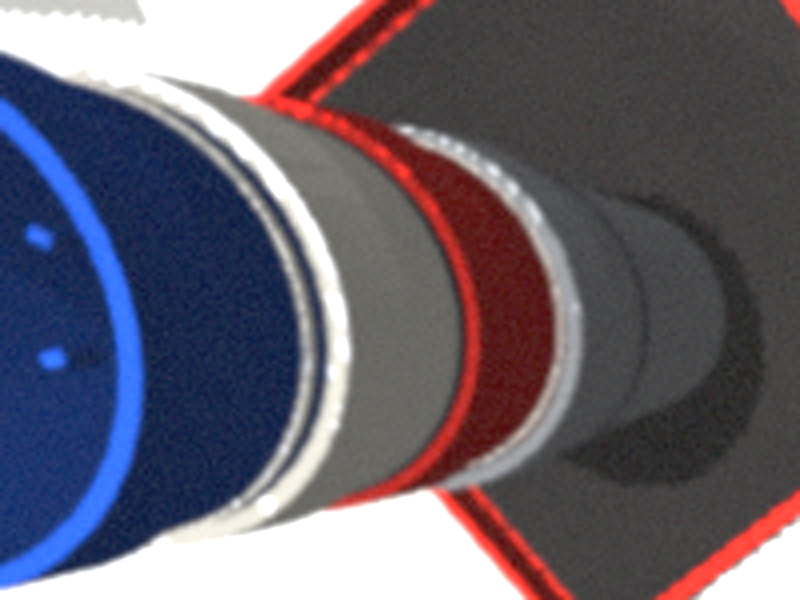

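View pics/t16.png

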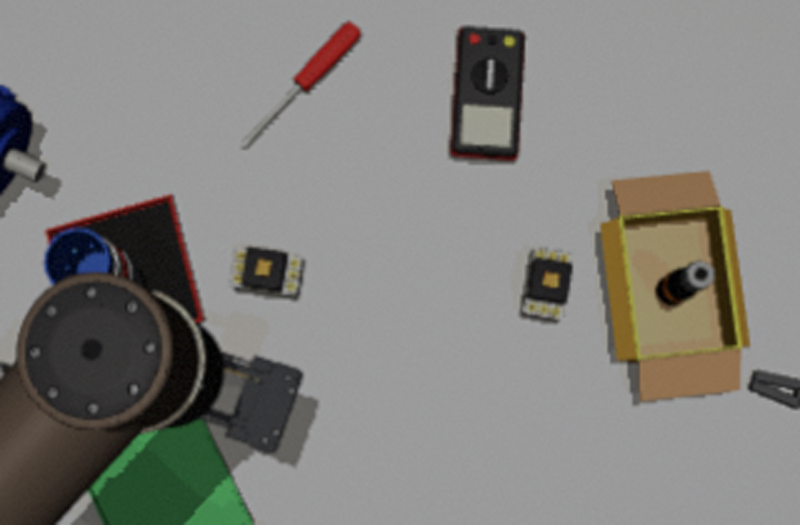

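View pics/s16.png

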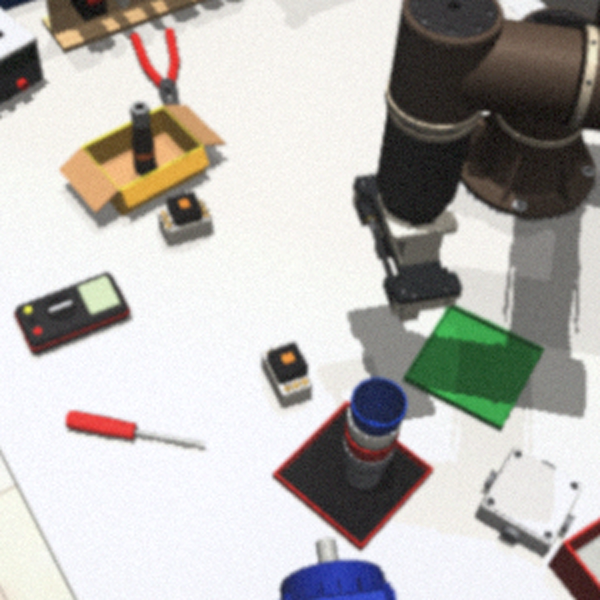

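Run:
```python
from h import *
print(arm.job_done(), arm.get_state()['t'])
```

```text
the job is handed in; nothing more can be done
the job is handed in; nothing more can be done
```

The job is done and handed in at about 38 s of the 72 s allowed. The coupler stands in the yellow carton, and the red, white and blue tubs are nested in that order in the grey tub in the red tray.

**Last checks (wrist, top and scene cameras):**
- **Stack:** it is upright and straight, with the gripper well clear of it.
- **Gaps between rims:** about 32.5 mm (grey to red), 33 mm (red to white) and 34.5 mm (white to blue), each read to about 1 mm. All are within the 25 to 37 mm allowed.
- **Forces:** the most I read while pressing was about 8 N.
- **Bystanders:** those visible in the last pictures look unmoved.

**Where checks disagreed:**
- **Blue tub:** after the first press it measured about 36 mm, although the arm's own height reading gave 34 mm. I gripped it again and pressed about 2 mm more. Its line still shows about 2 mm above the white rim, so it is slightly shallow but in range.
- **Scene camera:** it is too coarse to separate the gaps. It briefly suggested uneven ones, but the close wrist view did not bear that out.

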